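# Put the label printer's controller back into service

## Robot

A 6-joint arm with a two-finger parallel gripper is mounted at the origin on the work surface. World frame = base frame: x ahead of the robot, y to its left, z up, the work surface at z = 0. Lengths are in m, angles in rad, forces in N, time in s.
With the tool pointing down it reaches from about 0.35 to 0.8 m from the base axis. Payload 7.3 kg.
Tool frame: the origin (TCP) lies between the finger pads; the fingertips stand 11 mm ahead of it and the grasp point (between the pads) lies 8 mm behind it; z points along the fingers, y is the line along which they close (so a half turn about z gives the same grasp; the last joint's range is limited). The gripper opens to 85 mm and grips with 20 to 120 N. Pads are 22 mm wide; open, the fingers measure 114 mm over their backs; the gripper's body (76 mm by 85 mm) begins 54 mm behind the grasp point. The pads swing forward as they close: fully open they stand 13 mm farther back than shut.
Start: joints at [1.147, 0.342, 1.524, -0, 1.275, -0.146], TCP at [0.144, 0.505, 0.242] pointing down, gripper open.
Joint ranges: [-2.53, 2.53], [-0.77, 2.02], [0.04, 2.7], [-1, 4.14], [0.28, 2.66], [-3.11, 3.11]. Speed limits (rad/s): [2.57, 2.57, 3.14, 3.14, 3.14, 3.14].

## Interface

Orientations are given as [roll, pitch, yaw] about the fixed x, y, z axes, in that order (R = Rz(yaw) Ry(pitch) Rx(roll)).
In Python, from cell import readout, imaging, workorder gives the robot as it stands.
- The arm moves only by the shell command python3 -m inch 'ROWS' [FORCE]. ROWS is JSON, a list of rows, each an object with "hand": the opening, from 0 (shut) to 1 (fully open); "slide": the shift along the tool's x, y, z in mm, a list of three; "twist": the turn about the tool's z in degrees. A call has exactly 5 rows; each row is the pose to reach, as a shift and turn from the pose commanded when the call began, along the tool's axes at that moment; what a row does not reach only later rows make up. A row lasts 1/10 s, in which the tool goes at most 50 mm and 8.59 degrees, less where a joint would pass 70% of its speed; a pose out of reach is approached as far as the arm can. A call with a gripper value outside its range is refused whole. The fingers move at their own pace and stop on an object; FORCE is the grip in N (left out, the last holds). Time passes only in rows, so rows that repeat a pose let the fingers close, or fill a call up. It gives the time, the measured TCP pose, the force, the opening and the grip force at its end, in the units of the state.
- readout.sense(): the state, without advancing time (a new reading comes with each control period).
- imaging.grab_frame(name): name is "side" or "top" or "wrist"; returns the picture (480x640x3 uint8, blue, green, red); there is no depth.
- imaging.get_calibration(name): a dict with "vfov" (degrees; the focal length in pixels is half the picture's height over the tangent of half this angle, whatever the lens; pixels are square), "cx", "cy" (the principal point, pixels), "k1" (the pictures are not rectified: a ray, as slopes to the right and down, at radius r is drawn at 1 + k1 r^2 times it, then the intrinsics apply), "eye" and "orientation" of the camera in the world; the wrist camera has in their place "mount" (4x4, takes a point from camera to tool coordinates, whose origin is the TCP and whose axes are the flange's). Camera axes: x right, y down, z forward; pixel columns grow to the right and rows downward; lengths in m; the calibration is good to about 2 mm. A picture is of the moment at which its call begins: read the wrist's pose just before it. get_calibration takes no time and is no camera call.
- workorder.sign_off(): hands the job in; it is judged then, once.
The state is a dict: "time_s": time; "qpos": joint angles; "qvel": joint speeds; "tau": joint torques, N m; "ee_pos": TCP position; "eef_rot": TCP orientation; "force": force on the tool from outside, world axes, zero at the start; "moment": the same for the moment, N m; "grip_width": finger opening in m; "grip_force": force on a finger pad.
Only numpy, scipy, OpenCV 4.12 (cv2) and the standard library are available. Lean on these libraries where they do the work, as an engineer would, in place of code of your own. Each camera call takes 0.05 s, during which the arm holds its last target. There are 200 camera calls.

## Task

Get the label printer ready: for each loose circuit card lying on the mat, stand up both orange ejector levers of a free bay of the open tray (either bay will do, one card to a bay), slide the card in along the guides, contacts first, and swing both levers fully shut so that the card is seated home. Once all the cards are seated, lower the clear cover gently until it is fully closed, without letting it slam. Also turn the winder's crank clockwise until its resistance suddenly drops away, and stop there, well within one more turn; leave everything else on the bench where it is.

Things in the scene. Friction and masses are not known exactly. Their poses are not given: they have to be found in the camera images.
- tray: fixed printer tray, 316 mm wide, floor x -164..76 mm, open at its front (-x, to the robot). Origin underside, x to the back. Bay 1 at y +78, bay 2 at y -78 mm. Per bay two white ledges, tops at z 12, 33..43 mm either side of the middle, x -160..66, carry the board's edges. Walls 66 mm high from x -32; lever posts 54 mm high at x -50, y 0 and +-154. Two levers per bay, clear cover at the back
- bay1 (a point): bay 1: where the middle of a heat sink is when its card is home (tray 6, 78, 37 mm), x into the bay. Guides: side walls 83 mm apart from tray x -13, flared to 104 mm at x -35; lips 8.5 mm above the ledges from x -5, raised entry from x -25. So lay the board on the ledges in front of the guides, slide it to +x, under the raised levers
- bay2 (a point): the same for bay 2 (tray 6, -78, 37 mm). In both bays a sprung connector meets the card 8 mm before home and pushes it back out with 1 to 6 N unless levers hold it; the levers catch and draw in a card that is within 15 mm of home
- lever1l (a joint): bay 1 left (+y) orange lever, rad: 0 open, 1.309 shut (end stop). Pivot axis along y at tray (-50, 140, 48 mm). Its 40 mm handle ends in a crossbar 14 mm thick, 16 mm long; at 0 it stands up, leaning 15 degrees back (+x), and swings over to the front (-x) and down, 60 degrees from upright when shut; its heel then comes down in front of the card's panel. Stays put, 3 to 10 N along its arc. Starts at 0.9 to 1.25; below 0.2 a card passes
- lever1r (a joint): bay 1 right lever, the same, pivot at tray (-50, 16, 48 mm)
- lever2l (a joint): bay 2 left lever, the same, pivot at tray (-50, -16, 48 mm)
- lever2r (a joint): bay 2 right (-y) lever, the same, pivot at tray (-50, -140, 48 mm)
- cover (a joint): angle of the clear cover (316 x 107 x 5 mm), rad: 0 shut, level on the walls; starts open at 1.4 to 1.7 (upright is 1.57); its stiff hinge holds it anywhere (about 2 N at the edge to move it up or upright, less going down)
- cover_hinge (a point): middle of the cover's hinge axis, along the tray's y, at the tray's back wall: tray (73, 0, 66.5 mm)
- cover_edge (a point): middle of the outer surface of the orange grip strip (220 mm along y, 10 mm wide, stands 10 mm off the plate) on the cover's outer (upper) face at its free edge; 102 mm from the hinge axis along the plate and 15 mm off the plate's inner face
- winder: black ribbon winder, fixed, 150 x 130 x 50 mm high, crank on top. Origin underside, below the crank's axis. On its -x edge a white scale with a yellow pointer that travels to +y as the crank turns (3 mm per rad) and reaches the green mark when it runs free
- crank (a joint): crank angle, rad, grows clockwise seen from above; starts at 0 to 4. It takes 3 to 5 N at the knob up to about 24.5, then under 1 N (surely by 24.7); end stop at 32
- crank_grip (a point): middle of the crank's upright red knob: 18 mm thick, 34 mm tall, spinning freely on its pin, its middle 85 mm above the table, its lower end 3 mm above the crank's arm; it runs on a circle of 46 mm radius
- crank_axis (a point): point on the crank's upright axis at the height of the knob's middle
- card1_grip (a point): card with the bare aluminium heat sink (may be absent), 160 g. Board 100 (x) x 80 (y) x 5 mm; front panel on its -x edge 8 thick, 132 wide, 18 mm tall from the underside; brass contacts on its +x edge go in first. Heat sink 50 (x) x 24 (y) mm, 5 to 45 mm above the underside; this point is its middle, 25 mm above the underside, 2 mm to +x of the board's centre
- card2_grip (a point): card with the blue heat sink (may be absent), 160 g. Board 100 (x) x 80 (y) x 5 mm; front panel on its -x edge 8 thick, 132 wide, 18 mm tall from the underside; brass contacts on its +x edge go in first. Heat sink 50 (x) x 24 (y) mm, 5 to 45 mm above the underside; this point is its middle, 25 mm above the underside, 2 mm to +x of the board's centre
- card3_grip (a point): card with the red heat sink (may be absent), 160 g. Board 100 (x) x 80 (y) x 5 mm; front panel on its -x edge 8 thick, 132 wide, 18 mm tall from the underside; brass contacts on its +x edge go in first. Heat sink 50 (x) x 24 (y) mm, 5 to 45 mm above the underside; this point is its middle, 25 mm above the underside, 2 mm to +x of the board's centre
- mug: white mug, 76 mm across, 90 high, origin at its underside; a bystander, to be left alone
- label_roll: paper label roll, 90 mm across, 50 high, origin at its underside; a bystander, to be left alone
- driver: screwdriver lying on the mat, origin at its underside; a bystander, to be left alone
- label_maker: black and red label maker, 190 x 130 x 45 mm, origin at its underside; a bystander, to be left alone
- parts_bin: open blue bin 160 x 100 x 70 mm, origin at its underside; a bystander, to be left alone
- contact_cleaner: spray can, 56 mm across, 150 high, origin at its underside; a bystander, to be left alone
- card_box: cardboard box 140 x 100 x 40 mm, origin at its underside; a bystander, to be left alone

How it is judged:
By the outcome, as a careful person would: the job done as asked, in the order asked, and still so for the second after the job is handed in, with the robot touching nothing.
Of card1, card2, card3 only 1 to 2 are there at a start; the rules pass over those that are not, and their reading is None.
At some moment in a run one of card1, card2, card3 may be knocked a few centimetres aside while the robot is not near it.
Once in a run the grip may slacken for a moment while it holds something.
It also fails if it takes over 210 s, if anything falls off the work surface, if the arm or the gripper's body presses on something with over 40 N, if the wrist force passes 120 N, or if a joint passes its speed limit or range.

## Working session

There is one attempt and no reset: what is moved stays moved. The work goes in short steps, Python scripts to look and compute and a shell command to move; the robot and the scene stay as the last step left them, time stands still between calls to the robot, and variables do not carry over. Pictures are saved under pics/ and viewed, at most 14 in all, crops included, and the job is handed in when it is done.

```bash
ls; mkdir -p pics
cat > h.py <<'E'
import numpy as np, cv2
from scipy.spatial.transform import Rotation as R
from cell import readout, imaging
def rot(o):
    o=np.array(o,float)
    if o.shape==(3,3): return o
    if o.size==4: return R.from_quat(o).as_matrix()
    return R.from_euler('xyz',o).as_matrix()
def grab(n,save=None):
    s=readout.sense(); im=imaging.grab_frame(n); c=imaging.get_calibration(n)
    if 'mount' in c:
        T=np.eye(4);T[:3,:3]=rot(s['eef_rot']);T[:3,3]=s['ee_pos'];M=T@np.array(c['mount'])
        E,Rc=M[:3,3],M[:3,:3]
    else: E,Rc=np.array(c['eye']),rot(c['orientation'])
    if save: cv2.imwrite('pics/'+save+'.png',im)
    f=240/np.tan(np.radians(c['vfov'])/2)
    return im,dict(f=f,cx=c['cx'],cy=c['cy'],k=c['k1'],E=E,R=Rc)
def ray(C,p):
    d=np.array([(p[0]-C['cx'])/C['f'],(p[1]-C['cy'])/C['f']]);u=d.copy()
    for _ in range(20): u=d/(1+C['k']*(u@u))
    return C['R']@np.array([u[0],u[1],1])
def onz(C,p,z):
    r=ray(C,p);return C['E']+r*(z-C['E'][2])/r[2]
def proj(C,P):
    q=C['R'].T@(np.array(P)-C['E']);u=q[:2]/q[2];u=u*(1+C['k']*(u@u))
    return u*C['f']+[C['cx'],C['cy']]
def blobs(im,lo,hi,amin=30):
    m=cv2.inRange(cv2.cvtColor(im,cv2.COLOR_BGR2HSV),np.array(lo),np.array(hi))
    n,l,s,c=cv2.connectedComponentsWithStats(m)
    return [(s[i][4],c[i].round(1),s[i][:4]) for i in range(1,n) if s[i][4]>=amin],m
def st():
    s=readout.sense();print(round(s['time_s'],2),np.round(s['ee_pos'],4),np.round(s['eef_rot'],3),np.round(s['force'],1),round(s['grip_width'],4),round(s['grip_force'],1))
    return s
E
python3 - <<'E'
from h import *
s=st();print(s)
for n in('top','side','wrist'):
    print(n,imaging.get_calibration(n)); grab(n,n+'0')
E
```

```text
pics
0.0 [0.1438 0.5045 0.2416] [-3.14  -0.     2.864] [-0.3  0.   0.5] 0.0853 0.0
{'time_s': 0.0, 'qpos': array([ 1.14697382e+00,  3.42730490e-01,  1.52508080e+00,  1.57344376e-05,
        1.27541761e+00, -1.46004179e-01]), 'qvel': array([-0.00017742,  0.00048494, -0.00077286,  0.00110327, -0.00056977,
        0.00011289]), 'tau': array([ 4.99400339e-04, -4.33672929e+01, -2.46015018e+01, -1.47221813e-04,
        7.90809077e-03,  5.04613823e-06]), 'ee_pos': array([0.14378833, 0.50449154, 0.24159967]), 'eef_rot': array([-3.13997600e+00, -2.52936426e-04,  2.86376953e+00]), 'force': array([-0.31300037,  0.01381984,  0.4647635 ]), 'moment': array([0.00810384, 0.04453011, 0.01882215]), 'grip_force': 0.0, 'grip_width': 0.08529636792325039}
top {'vfov': 48.612145822623404, 'cx': 325.44974701332455, 'cy': 242.59499287816527, 'k1': 0.0007797817756709693, 'eye': array([ 0.40344202, -0.01784546,  1.56354689]), 'orientation': array([-3.04132262,  0.00327063, -1.56704701])}
side {'vfov': 44.584704631380546, 'cx': 325.96555065362907, 'cy': 244.61399579586745, 'k1': -0.13098169782390492, 'eye': array([0.40294661, 1.24763443, 1.07441731]), 'orientation': array([-2.2255368 , -0.01518408, -3.0174851 ])}
wrist {'vfov': 61.498670258839724, 'cx': 323.62808916376326, 'cy': 233.9895435211806, 'k1': -0.09026810127430947, 'mount': array([[ 3.73961255e-04, -9.62616124e-01, -2.70869079e-01,
         6.83795941e-02],
       [ 9.99999294e-01,  6.65513564e-04, -9.84509185e-04,
        -2.38865279e-04],
       [ 1.12797146e-03, -2.70868519e-01,  9.62615693e-01,
        -1.31884745e-01],
       [ 0.00000000e+00,  0.00000000e+00,  0.00000000e+00,
         1.00000000e+00]])}
```

View pics/top0.png

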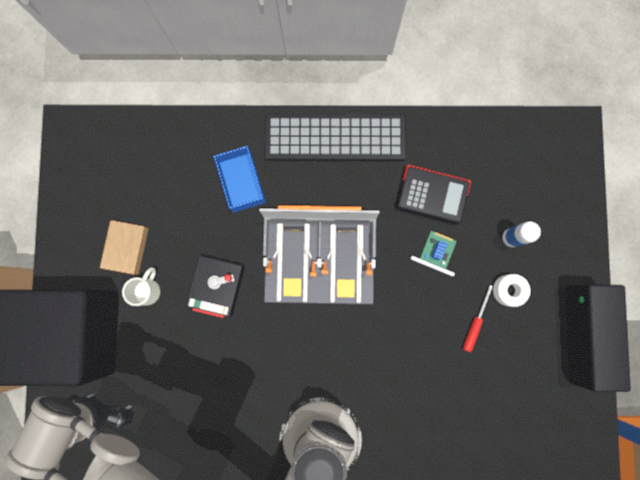

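View pics/side0.png

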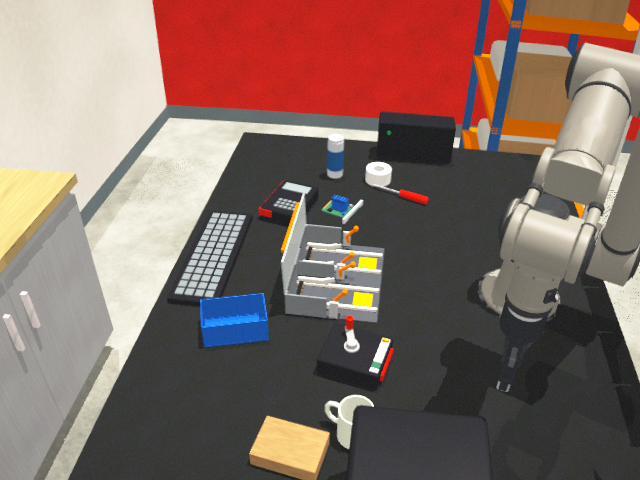

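Run:
```python
from h import *
im,C=grab('top')
cr=im[195:315,180:460];cv2.imwrite('pics/topcrop.png',cv2.resize(cr,None,fx=2.85,fy=2.85,interpolation=cv2.INTER_CUBIC))
hsv=cv2.cvtColor(im,cv2.COLOR_BGR2HSV)
for nm,lo,hi,z in [('yellow',(22,120,150),(35,255,255),.002),('orange',(5,150,120),(18,255,255),.09),('white',(0,0,215),(180,40,255),.012),('blue',(100,120,80),(125,255,255),.045),('green',(60,60,60),(95,255,255),.005),('red',(0,170,120),(4,255,255),.085)]:
    b,m=blobs(im,lo,hi,12)
    for a,c,s in b:
        if not(80<c[0]<560 and 100<c[1]<400):continue
        pts=np.argwhere(m[s[1]:s[1]+s[3],s[0]:s[0]+s[2]])[:,::-1]+s[:2]
        r=cv2.minAreaRect(pts.astype(np.float32));bx=[onz(C,p,z)[:2].round(3).tolist() for p in cv2.boxPoints(r)]
        print(nm,a,c,onz(C,c,z)[:2].round(3),bx)
```

```text
orange 227 [314.8 206.3] [0.654 0.018] [[0.649, 0.124], [0.657, 0.124], [0.658, -0.112], [0.65, -0.112]]
orange 36 [268.5 267.5] [0.482 0.145] [[0.474, 0.155], [0.5, 0.143], [0.494, 0.13], [0.468, 0.143]]
orange 40 [312.6 268.9] [0.478 0.023] [[0.497, 0.027], [0.497, 0.019], [0.461, 0.019], [0.461, 0.027]]
orange 35 [324.1 268.8] [ 0.479 -0.009] [[0.495, -0.003], [0.495, -0.014], [0.467, -0.014], [0.467, -0.003]]
orange 36 [368.4 268.8] [ 0.479 -0.132] [[0.495, -0.128], [0.495, -0.139], [0.465, -0.139], [0.465, -0.128]]
white 134 [450.7 204.9] [ 0.673 -0.382] [[0.656, -0.361], [0.71, -0.376], [0.702, -0.408], [0.648, -0.394]]
white 162 [318.2 210.4] [0.655 0.01 ] [[0.656, 0.182], [0.66, 0.182], [0.654, -0.167], [0.65, -0.167]]
white 298 [530.1 231.4] [ 0.595 -0.613] [[0.622, -0.587], [0.623, -0.64], [0.566, -0.638], [0.566, -0.585]]
white 373 [279.  258.8] [0.511 0.124] [[0.392, 0.14], [0.615, 0.137], [0.614, 0.115], [0.391, 0.118]]
white 338 [305.8 261. ] [0.505 0.045] [[0.389, 0.054], [0.615, 0.049], [0.614, 0.028], [0.388, 0.033]]
white 347 [332.6 260.8] [ 0.506 -0.033] [[0.389, -
[... 1449 characters left out ...]
.24 ] [[0.812, 0.32], [0.845, 0.215], [0.672, 0.16], [0.639, 0.265]]
blue 140 [512.  236.9] [ 0.574 -0.548] [[0.596, -0.524], [0.607, -0.557], [0.554, -0.573], [0.543, -0.54]]
blue 182 [438.9 250. ] [ 0.536 -0.338] [[0.517, -0.314], [0.567, -0.335], [0.555, -0.364], [0.505, -0.343]]
green 524 [436.9 249.5] [ 0.541 -0.34 ] [[0.517, -0.287], [0.6, -0.321], [0.568, -0.4], [0.485, -0.366]]
green 37 [196.8 303.4] [0.381 0.362] [[0.372, 0.371], [0.393, 0.367], [0.39, 0.353], [0.369, 0.358]]
red 25 [405.5 171.4] [ 0.756 -0.238] [[0.736, -0.226], [0.776, -0.243], [0.774, -0.25], [0.733, -0.233]]
red 257 [472.7 333.1] [ 0.304 -0.418] [[0.262, -0.387], [0.349, -0.423], [0.34, -0.447], [0.252, -0.411]]
```

View pics/topcrop.png

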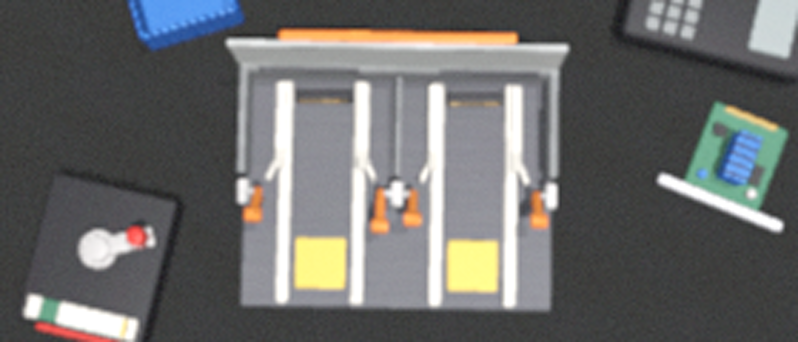

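```bash
cat >> h.py <<'E'
def go(x,y,z,yaw=None):
    s=readout.sense();Rt=rot(s['eef_rot']);d=Rt.T@(np.array([x,y,z])-s['ee_pos'])*1000
    tw=0 if yaw is None else -np.degrees((yaw-s['eef_rot'][2]+np.pi)%(2*np.pi)-np.pi)
    print('slide',d.round(1),'len',round(np.linalg.norm(d)),'twist',round(tw,2))
TR=dict(o=np.array([.549,.005]),yaw=-.016)
def tray(x,y,z): # mm in tray -> world m
    c,s=np.cos(TR['yaw']),np.sin(TR['yaw']);return np.array([TR['o'][0]+(c*x-s*y)/1000,TR['o'][1]+(s*x+c*y)/1000,z/1000])
E
python3 -c "
from h import *
go(.42,-.02,.40,3.126)"
```

```text
slide [-409.4 -429.  -157.8] len 614 twist -15.02
```

```bash
python3 -m inch '[{"hand":0,"slide":[-30,-30,-20],"twist":0},{"hand":0,"slide":[-60,-63,-40],"twist":0},{"hand":0,"slide":[-90,-96,-50],"twist":0},{"hand":0,"slide":[-122,-129,-60],"twist":0},{"hand":0,"slide":[-154,-162,-70],"twist":0}]' 30
python3 -m inch '[{"hand":0,"slide":[-32,-33,-10],"twist":0},{"hand":0,"slide":[-64,-66,-20],"twist":0},{"hand":0,"slide":[-96,-99,-30],"twist":0},{"hand":0,"slide":[-128,-132,-40],"twist":0},{"hand":0,"slide":[-160,-165,-50],"twist":0}]'
python3 -m inch '[{"hand":0,"slide":[-32,-33,-10],"twist":-5},{"hand":0,"slide":[-64,-66,-20],"twist":-10},{"hand":0,"slide":[-95,-102,-38],"twist":-15},{"hand":0,"slide":[-95,-102,-38],"twist":-15},{"hand":0,"slide":[-95,-102,-38],"twist":-15}]'
python3 -c "
from h import *
st();grab('wrist','w1');grab('top','top1')"
```

```text
time_s: 0.7
ee_pos: [0.2479, 0.3052, 0.3127]
eef_rot: [3.141, 0.0, 2.865]
force: [1.2, -1.0, -0.4]
grip_width: 0.0126
grip_force: 0.0
time_s: 1.2
ee_pos: [0.3565, 0.1025, 0.3628]
eef_rot: [3.141, 0.001, 2.864]
force: [1.5, -0.0, -0.0]
grip_width: 0.0001
grip_force: 0.0
time_s: 1.7
ee_pos: [0.4197, -0.0205, 0.3999]
eef_rot: [3.141, -0.001, 3.122]
force: [0.2, 0.7, -0.8]
grip_width: 0.0003
grip_force: 0.0
1.7 [ 0.4197 -0.0205  0.3999] [ 3.141e+00 -1.000e-03  3.122e+00] [ 0.2  0.7 -0.8] 0.0003 0.0
```

View pics/w1.png

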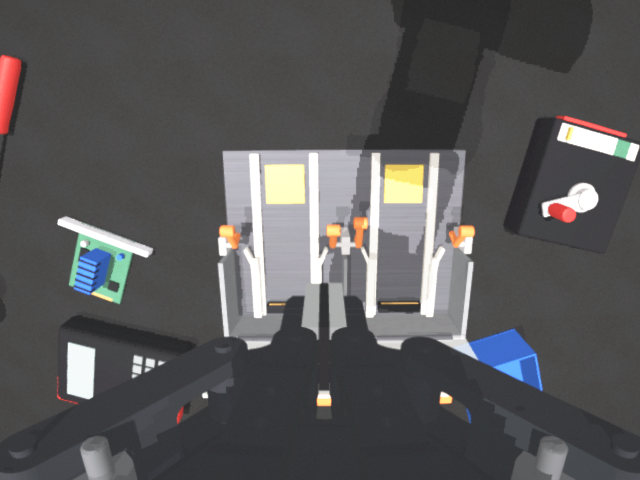

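View pics/top1.png

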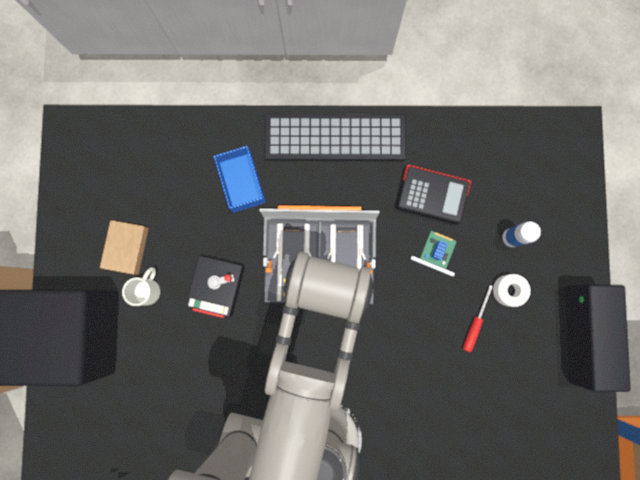

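Run:
```python
from h import *
im,C=grab('wrist')
b,m=blobs(im,(0,0,185),(180,45,255),100)
P=[]
for x0,x1,ty in [(240,275,-116),(300,322,-40),(366,384,40),(424,442,116)]:
    # upper straight part rows 165..222
    for r in range(165,222,4):
        xs=np.flatnonzero(m[r,x0:x1])+x0
        if len(xs)>3 : w=onz(C,((xs[0]+xs[-1])/2,r),.012); P.append((w[0],w[1],ty,len(xs)))
    cs=[np.flatnonzero(m[140:175,c])[0]+140 for c in range(x0,x1) if m[140:175,c].any() and m[175,c]]
    print(ty,'front end',onz(C,((x0+x1)/2,np.median(cs)-.5),.012).round(4), np.mean([p[3] for p in P if p[2]==ty]))
P=np.array(P);A=np.c_[np.ones(len(P)),P[:,0]-.45];
for ty in(-116,-40,40,116):
    q=P[P[:,2]==ty];print(ty,np.polyfit(q[:,0]-.45,q[:,1],1).round(4))
for nm,lo,hi,z in [('orange',(5,150,120),(18,255,255),.08),('blue',(105,120,60),(125,255,255),.045),('green',(60,50,40),(95,255,255),.005),('yel',(20,120,120),(35,255,255),.05),('red',(0,150,100),(4,255,255),.102)]:
    bb,mm=blobs(im,lo,hi,25)
    for a,c,s in bb:
        pts=(np.argwhere(mm[s[1]:s[1]+s[3],s[0]:s[0]+s[2]])[:,::-1]+s[:2]).astype(np.float32)
        print(nm,a,c,[onz(C,p,z)[:2].round(3).tolist() for p in cv2.boxPoints(cv2.minAreaRect(pts))],onz(C,c,z)[:2].round(3))
cv2.imwrite('pics/w1c.png',cv2.resize(im[100:260,490:640],None,fx=4,fy=3.75,interpolation=cv2.INTER_CUBIC))
```

```text
-116 front end [ 0.3858 -0.1032  0.012 ] 22.333333333333332
-40 front end [ 0.3871 -0.0351  0.012 ] 15.4
40 front end [0.3908 0.0463 0.012 ] 10.133333333333333
116 front end [0.3914 0.1209 0.012 ] 9.6
-116 [ 0.1062 -0.1098]
-40 [-0.0453 -0.0354]
40 [-0.0216  0.0456]
116 [-0.015   0.1201]
orange 247 [357.1 230.6] [[0.459, 0.013], [0.459, 0.026], [0.495, 0.027], [0.495, 0.013]] [0.474 0.018]
orange 109 [233.1 238.7] [[0.49, -0.136], [0.467, -0.128], [0.47, -0.118], [0.494, -0.126]] [ 0.481 -0.127]
orange 147 [455.5 236.9] [[0.48, 0.122], [0.465, 0.148], [0.481, 0.158], [0.496, 0.132]] [0.483 0.135]
orange 82 [331.3 240.9] [[0.491, -0.019], [0.475, -0.013], [0.479, -0.004], [0.495, -0.011]] [ 0.486 -0.012]
blue 977 [ 91.5 269.5] [[0.562, -0.366], [0.497, -0.34], [0.505, -0.3], [0.571, -0.325]] [ 0.531 -0.33 ]
blue 2226 [507.2 355.8] [[0.661, 0.17], [0.604, 0.191], [0.669, 0.311], [0.732, 0.293]] [0.67  0.236]
blue 77 [467.3 414.6] [[0.752, 0.18], [0.75, 0.187], [0.784, 0.198], [0.786, 0.191]] [0.769 0.188]
green 223 [620.4 150. ] [[0.395, 0.372], [0.372, 0.377], [0.377, 0.396], [0.4, 0.391]] [0.386 0.384]
green 1554 [103.9 266.8] [[0.565, -0.411], [0.49, -0.367], [0.524, -0.284], [0.601, -0.324]] [ 0.542 -0.336]
yel 611 [404.2 173.7] [[0.424, 0.052], [0.4, 0.053], [0.403, 0.098], [0.427, 0.098]] [0.412 0.077]
red 917 [ 8.3 91.3] [[0.266, -0.364], [0.269, -0.339], [0.35, -0.353], [0.349, -0.378]] [ 0.305 -0.36 ]
red 202 [592.9 128. ] [[0.348, 0.228], [0.343, 0.228], [0.363, 0.313], [0.368, 0.312]] [0.356 0.273]
red 240 [557.3 213.2] [[0.452, 0.228], [0.437, 0.234], [0.452, 0.266], [0.467, 0.26]] [0.451 0.243]
```

View pics/w1c.png

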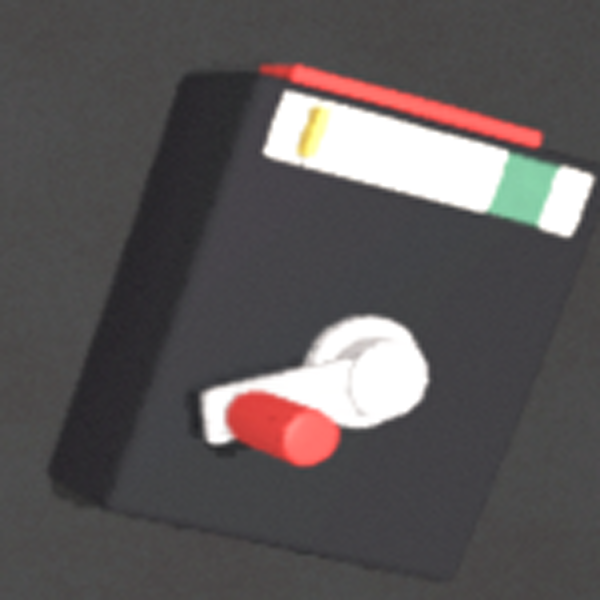

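```bash
sed -i "s/^TR=.*/TR=dict(o=np.array([.549,.004]),yaw=-.018)/" h.py; python3 -c "
from h import *
go(*tray(-120,-20,72),np.pi-.018)
go(*tray(-120,-137,72))"
```

```text
slide [ -9.9   4.8 327.9] len 328 twist 0.17
slide [  -9.5 -112.2  327.9] len 347 twist 0
```

```bash
python3 -m inch '[{"hand":0,"slide":[-3,2,45],"twist":0},{"hand":0,"slide":[-6,4,90],"twist":0},{"hand":0,"slide":[-10,5,135],"twist":0},{"hand":0,"slide":[-10,5,180],"twist":0},{"hand":0,"slide":[-10,5,225],"twist":0}]' | grep ee_pos
python3 -m inch '[{"hand":0,"slide":[0,0,45],"twist":0},{"hand":0,"slide":[0,0,85],"twist":0},{"hand":0,"slide":[0,0,102],"twist":0},{"hand":0,"slide":[0,0,102],"twist":0},{"hand":0,"slide":[-10,0,102],"twist":0}]' | egrep 'ee_pos|force'
python3 -m inch '[{"hand":0,"slide":[-10,0,0],"twist":0},{"hand":0,"slide":[-20,0,-3],"twist":0},{"hand":0,"slide":[-30,0,-6],"twist":0},{"hand":0,"slide":[-38,0,-10],"twist":0},{"hand":0,"slide":[-44,0,-13],"twist":0}]' | egrep 'ee_pos|force'
python3 -m inch '[{"hand":0,"slide":[-3,0,-1],"twist":0},{"hand":0,"slide":[-6,0,-2],"twist":0},{"hand":0,"slide":[-8,0,-2],"twist":0},{"hand":0,"slide":[-8,0,-2],"twist":0},{"hand":0,"slide":[-8,0,-2],"twist":0}]' | egrep 'ee_pos|force'
```

```text
ee_pos: [0.429, -0.0133, 0.1739]
ee_pos: [0.4391, -0.0141, 0.0738]
force: [0.7, 0.1, -0.0]
grip_force: 0.0
ee_pos: [0.4842, -0.0157, 0.0871]
force: [-3.7, 0.3, -1.9]
grip_force: 1.8
ee_pos: [0.4919, -0.016, 0.0883]
force: [-2.7, 0.4, -1.9]
grip_force: 1.1
```

```bash
python3 -m inch '[{"hand":0,"slide":[-1,0,0],"twist":0},{"hand":0,"slide":[-2,0,0],"twist":0},{"hand":0,"slide":[-3,0,0],"twist":0},{"hand":0,"slide":[-4,0,0],"twist":0},{"hand":0,"slide":[-4,0,0],"twist":0}]' | egrep 'ee_pos|force'
python3 -m inch '[{"hand":0,"slide":[-1,0,0],"twist":0},{"hand":0,"slide":[-2,0,0],"twist":0},{"hand":0,"slide":[-3,0,0],"twist":0},{"hand":0,"slide":[-4,0,0],"twist":0},{"hand":0,"slide":[-4,0,0],"twist":0}]' | egrep 'ee_pos|force'
```

```text
ee_pos: [0.4933, -0.0159, 0.0881]
force: [-11.4, -1.2, 5.8]
grip_force: 5.8
ee_pos: [0.4936, -0.0158, 0.0879]
force: [-23.5, -2.0, 14.9]
grip_force: 12.1
```

```bash
python3 -m inch '[{"hand":0,"slide":[20,0,0],"twist":0},{"hand":0,"slide":[60,0,0],"twist":0},{"hand":0,"slide":[65,-20,0],"twist":0},{"hand":0,"slide":[65,-65,0],"twist":0},{"hand":0,"slide":[65,-110,8],"twist":0}]' | egrep 'ee_pos'
python3 -m inch '[{"hand":0,"slide":[0,-7,8],"twist":0},{"hand":0,"slide":[-10,-7,8],"twist":0},{"hand":0,"slide":[-20,-7,6],"twist":0},{"hand":0,"slide":[-30,-7,4],"twist":0},{"hand":0,"slide":[-38,-7,0],"twist":0}]' | egrep 'ee_pos|force'
python3 -m inch '[{"hand":0,"slide":[-5,0,-4],"twist":0},{"hand":0,"slide":[-10,0,-6],"twist":0},{"hand":0,"slide":[-14,0,-6],"twist":0},{"hand":0,"slide":[-18,0,-6],"twist":0},{"hand":0,"slide":[-18,0,-6],"twist":0}]' | egrep 'ee_pos|force'
```

```text
ee_pos: [0.4349, -0.1268, 0.0819]
ee_pos: [0.4702, -0.1307, 0.0805]
force: [-6.2, -0.9, 2.9]
grip_force: 3.1
ee_pos: [0.4897, -0.1328, 0.0863]
force: [-1.2, -0.3, 1.1]
grip_force: 0.4
```

```bash
python3 -m inch '[{"hand":0,"slide":[-2,0,0],"twist":0},{"hand":0,"slide":[-3,0,0],"twist":0},{"hand":0,"slide":[-5,0,0],"twist":0},{"hand":0,"slide":[-7,0,0],"twist":0},{"hand":0,"slide":[-7,0,0],"twist":0}]' | egrep 'ee_pos|force'
python3 -m inch '[{"hand":0,"slide":[20,0,-5],"twist":0},{"hand":0,"slide":[30,0,-40],"twist":0},{"hand":0,"slide":[30,-30,-80],"twist":0},{"hand":0.5,"slide":[30,-70,-100],"twist":0},{"hand":0.6,"slide":[30,-110,-115],"twist":0}]' 40| egrep 'ee_pos|force'
python3 - <<'E'
from h import *
im,C=grab('wrist','w2'); 
for nm,lo,hi,z in [('orange',(5,150,120),(18,255,255),.086),('blue',(105,120,60),(125,255,255),.045)]:
    bb,mm=blobs(im,lo,hi,25)
    for a,c,s in bb:
        pts=(np.argwhere(mm[s[1]:s[1]+s[3],s[0]:s[0]+s[2]])[:,::-1]+s[:2]).astype(np.float32)
        print(nm,a,c,[onz(C,p,z)[:2].round(3).tolist() for p in cv2.boxPoints(cv2.minAreaRect(pts))],onz(C,c,z)[:2].round(3))
E
```

```text
ee_pos: [0.4917, -0.1327, 0.086]
force: [-16.7, -0.2, 12.2]
grip_force: 9.3
ee_pos: [0.4653, -0.2447, 0.2041]
force: [1.4, -0.4, -0.7]
grip_force: 0.0
orange 409 [627.1 264.2] [[0.47, -0.058], [0.465, -0.047], [0.513, -0.013], [0.518, -0.025]] [ 0.492 -0.035]
orange 25 [465. 240.] [[0.481, -0.153], [0.465, -0.154], [0.465, -0.153], [0.481, -0.153]] [ 0.473 -0.153]
orange 395 [477.2 274.7] [[0.492, -0.16], [0.481, -0.147], [0.504, -0.128], [0.516, -0.141]] [ 0.498 -0.143]
blue 1118 [214.7 288.8] [[0.558, -0.364], [0.497, -0.338], [0.506, -0.314], [0.568, -0.338]] [ 0.523 -0.332]
blue 29 [254.7 271.1] [[0.508, -0.303], [0.505, -0.301], [0.509, -0.296], [0.513, -0.298]] [ 0.509 -0.3  ]
blue 417 [  4.9 344.8] [[0.555, -0.529], [0.555, -0.517], [0.6, -0.53], [0.601, -0.543]] [ 0.578 -0.531]
blue 61 [195.8 331.5] [[0.558, -0.364], [0.552, -0.361], [0.561, -0.339], [0.567, -0.342]] [ 0.561 -0.352]
```

View pics/w2.png

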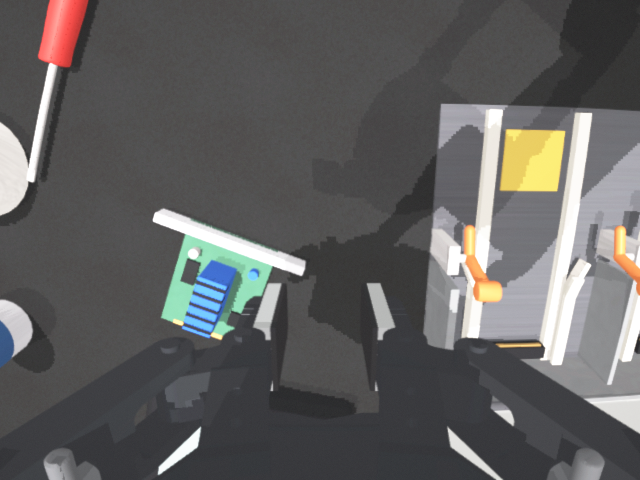

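Run:
```python
from h import *
im,C=grab('wrist')
b,m=blobs(im[190:290,140:320],(0,0,170),(180,60,255),200)
for a,c,s in b:
    pts=(np.argwhere(m[s[1]:s[1]+s[3],s[0]:s[0]+s[2]])[:,::-1]+s[:2]+[140,190]).astype(np.float32)
    bx=cv2.boxPoints(cv2.minAreaRect(pts));w=np.array([onz(C,p,.014)[:2] for p in bx]);print(a,w.round(4).tolist(),w.mean(0).round(4))
    d=w-w.mean(0);u,S,v=np.linalg.svd(d);y=v[0]*np.sign(v[0][1]);x=np.array([y[1],-y[0]]);yaw=np.arctan2(x[1],x[0]);print('yaw',yaw,'grip',w.mean(0)+.056*x)
    go(*(w.mean(0)+.056*x),.025,yaw+np.pi)
for p in (.536,-.339),:
    go(*p,.025)
    print('reproj',proj(C,[*p,.045]))
im2,C2=grab('top');bb,mm=blobs(im2,(100,120,80),(125,255,255),50)
for a,c,s in bb:
  if 400<c[0]<480: print(onz(C2,c,.045),onz(C2,c,.035),c)
```

```text
2409 [[0.4924, -0.3994], [0.4622, -0.3842], [0.5124, -0.2609], [0.5447, -0.273]] [ 0.5029 -0.3294]
yaw -0.387917774965239 grip [ 0.55475756 -0.35055285]
slide [-89.9 -99.4 180.4] len 225 twist 21.06
slide [-70.9 -88.2 180.2] len 213 twist 0
reproj [218.34982418 301.12120178]
```

```bash
python3 -m inch '[{"hand":0.7,"slide":[-25,-30,20],"twist":7},{"hand":0.7,"slide":[-50,-60,50],"twist":14},{"hand":0.7,"slide":[-71,-88,80],"twist":21.5},{"hand":0.7,"slide":[-71,-88,90],"twist":21.5},{"hand":0.7,"slide":[-71,-88,90],"twist":21.5}]' 40| egrep 'ee_pos|rot'
python3 - <<'E'
from h import *
grab('wrist','w3');st()
E
```

```text
ee_pos: [0.5327, -0.3301, 0.1079]
eef_rot: [3.139, -0.006, 2.751]
8.05 [ 0.5332 -0.3303  0.1101] [ 3.140e+00 -3.000e-03  2.752e+00] [ 0.2 -0.   0.3] 0.0599 0.0
```

View pics/w3.png

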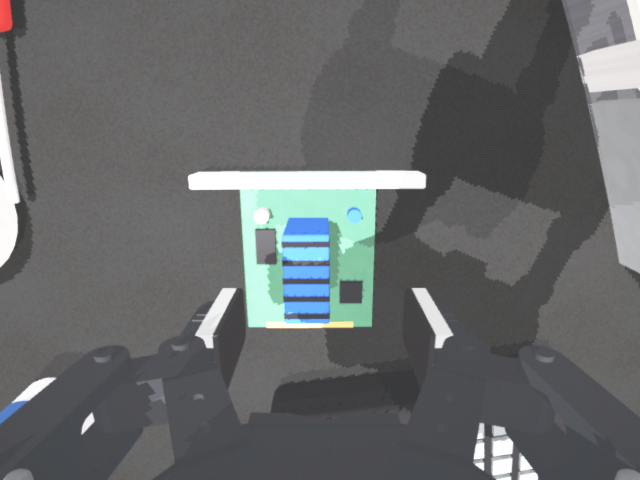

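Run:
```python
from h import *
im,C=grab('wrist')
s=st();yaw=s['eef_rot'][2]-np.pi;x=np.array([np.cos(yaw),np.sin(yaw)])
a,b=[onz(C,p,.005)[:2] for p in((248.5,327),(373,327))];print('width',np.linalg.norm(a-b),np.degrees(np.arctan2(*(a-b)))) 
g1=(a+b)/2-.048*x
pa,pb=[onz(C,p,.018)[:2] for p in((190,176),(425,174))];print('panel',np.linalg.norm(pa-pb));g2=(pa+pb)/2+.060*x
hs=[onz(C,p,.045)[:2] for p in((288,219),(327,219),(284,322),(329,322))];g3=np.mean(hs,0)
for n,(p,q) in dict(back=(b,a),panel=(pb,pa)).items():
    d=p-q;print(n,'yaw',np.arctan2(d[1],d[0])-np.pi/2)
print(g1,g2,g3);go(*g1,.022);go(*g3,.022);go(*g2,.022)
```

```text
8.1 [ 0.5337 -0.3305  0.1117] [ 3.141 -0.     2.752] [-0.6  0.3  0.2] 0.06 0.0
width 0.08184363239529609 -157.78563184890996
panel 0.1315648742028477
back yaw -0.38771386548668674
panel yaw -0.381819945363171
[ 0.54242157 -0.34356031] [ 0.54829839 -0.34675201] [ 0.53705657 -0.34159027]
slide [-13.   -8.8  89.7] len 91 twist 0
slide [-7.3 -9.  89.7] len 90 twist 0
slide [-19.6  -9.5  89.7] len 92 twist 0
```

```bash
python3 -m inch '[{"hand":0.7,"slide":[-12.5,-9,20],"twist":0},{"hand":0.7,"slide":[-12.5,-9,50],"twist":0},{"hand":0.7,"slide":[-12.5,-9,75],"twist":0},{"hand":0.7,"slide":[-12.5,-9,88],"twist":0},{"hand":0.7,"slide":[-12.5,-9,88],"twist":0}]' 60| egrep 'ee_pos|force'
python3 -m inch '[{"hand":0.1,"slide":[0,0,0],"twist":0},{"hand":0.1,"slide":[0,0,0],"twist":0},{"hand":0.1,"slide":[0,0,0],"twist":0},{"hand":0.1,"slide":[0,0,0],"twist":0},{"hand":0.1,"slide":[0,0,0],"twist":0}]' 60| egrep 'ee_pos|force|width'
python3 -m inch '[{"hand":0.1,"slide":[0,0,-10],"twist":0},{"hand":0.1,"slide":[0,0,-30],"twist":0},{"hand":0.1,"slide":[0,0,-60],"twist":0},{"hand":0.1,"slide":[0,0,-90],"twist":0},{"hand":0.1,"slide":[0,0,-90],"twist":0}]' 60| egrep 'ee_pos|force|width'
python3 - <<'E'
from h import *
s=st();go(*tray(-100,-78,110),np.pi-.018);print(tray(-100,-78,0))
grab('wrist','w4')
E
```

```text
ee_pos: [0.5414, -0.3437, 0.0231]
force: [-0.6, -0.5, -0.3]
grip_force: 0.0
ee_pos: [0.5428, -0.3454, 0.0253]
force: [0.7, 0.9, 6.5]
grip_width: 0.0227
grip_force: 60.5
ee_pos: [0.5438, -0.3464, 0.1186]
force: [0.6, -0.4, -1.3]
grip_width: 0.0234
grip_force: 59.5
9.6 [ 0.5438 -0.3464  0.1186] [-3.139  0.009  2.75 ] [ 0.6 -0.4 -1.3] 0.0234 59.5
slide [193.5 216.8   6.4] len 291 twist -21.38
[ 0.44761228 -0.07218746  0.        ]
```

View pics/w4.png

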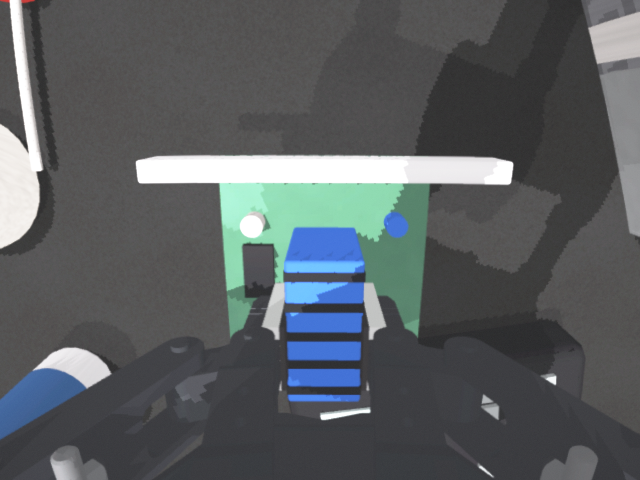

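```bash
python3 -m inch '[{"hand":0.1,"slide":[10,10,-25],"twist":0},{"hand":0.1,"slide":[30,32,-45],"twist":0},{"hand":0.1,"slide":[52,57,-45],"twist":0},{"hand":0.1,"slide":[76,84,-45],"twist":0},{"hand":0.1,"slide":[100,110,-45],"twist":0}]' 60| egrep 'ee_pos|force|width'
python3 -m inch '[{"hand":0.1,"slide":[24,27,0],"twist":-5},{"hand":0.1,"slide":[48,54,0],"twist":-10},{"hand":0.1,"slide":[72,81,0],"twist":-15},{"hand":0.1,"slide":[94,107,0],"twist":-21.4},{"hand":0.1,"slide":[94,107,0],"twist":-21.4}]' 60| egrep 'ee_pos|force|width'
python3 - <<'E'
from h import *
s=st();go(*tray(-100,-78,60),np.pi-.018)
im,C=grab('wrist','w5')
E
```

```text
ee_pos: [0.4899, -0.2033, 0.157]
force: [0.7, 0.7, -2.2]
grip_width: 0.023
grip_force: 59.4
ee_pos: [0.4424, -0.0667, 0.1571]
force: [0.8, -0.8, -1.0]
grip_width: 0.0232
grip_force: 63.9
10.65 [ 0.4424 -0.0667  0.1571] [ 3.139 -0.004  3.13 ] [ 0.8 -0.8 -1. ] 0.0232 63.9
slide [-5.7 -5.7 97.1] len 97 twist 0.34
```

View pics/w5.png

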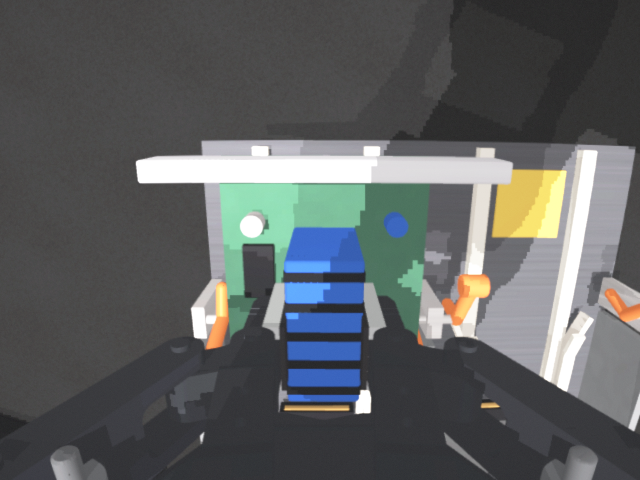

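Run:
```python
from h import *
im,C=grab('wrist');s=readout.sense()
l=[onz(C,p,.012) for p in((261,147.5),(372,147.5),(484,150))];print(np.round(l,4))
zu=s['ee_pos'][2]-.025
for p in ((140,182),(507,180)): print(onz(C,p,zu+.018).round(4))
for p in ((-160,-116,12),(-160,-40,12),(-160,40,12)): print(tray(*p))
```

```text
[[ 0.3916 -0.1107  0.012 ]
 [ 0.3928 -0.0354  0.012 ]
 [ 0.3948  0.042   0.012 ]]
[ 0.3945 -0.1328  0.1508]
[ 0.3957 -0.0038  0.1508]
[ 0.38693803 -0.10910136  0.012     ]
[ 0.38830596 -0.03311368  0.012     ]
[0.38974588 0.04687336 0.012     ]
```

```bash
python3 -m inch '[{"hand":0.1,"slide":[-4,-5,25],"twist":0.3},{"hand":0.1,"slide":[-4,-5,55],"twist":0.3},{"hand":0.1,"slide":[-4,-5,80],"twist":0.3},{"hand":0.1,"slide":[-4,-5,100],"twist":0.3},{"hand":0.1,"slide":[-4,-5,112],"twist":0.3}]' 60| egrep 'ee_pos|force|width'
python3 -m inch '[{"hand":0.1,"slide":[0,0,2],"twist":0},{"hand":0.1,"slide":[0,0,4],"twist":0},{"hand":0.1,"slide":[0,0,6],"twist":0},{"hand":0.1,"slide":[0,0,7],"twist":0},{"hand":0.1,"slide":[0,0,7],"twist":0}]' 60| egrep 'ee_pos|force|width|rot'
```

```text
ee_pos: [0.4486, -0.0763, 0.0442]
force: [-0.4, -0.3, -2.1]
grip_width: 0.0229
grip_force: 64.0
ee_pos: [0.4494, -0.0754, 0.0396]
eef_rot: [-3.141, 0.001, 3.118]
force: [-0.2, -0.3, -2.3]
grip_width: 0.023
grip_force: 64.0
```

Run:
```python
from h import *
im,C=grab('wrist');s=st()
g=cv2.cvtColor(im,cv2.COLOR_BGR2HSV)
w=((g[...,2]>150)&(g[...,1]<50)).astype(np.uint8)
for r in range(110,200,6):
    d=np.diff(np.r_[0,w[r],0]);a=np.flatnonzero(d==1);b=np.flatnonzero(d==-1)
    print(r,[(int(i),int(j)) for i,j in zip(a,b) if j-i>4])
```

```text
11.8 [ 0.4494 -0.0753  0.0397] [-3.141e+00  1.000e-03  3.119e+00] [ 0.1 -0.5 -2. ] 0.0232 64.0
110 []
116 []
122 []
128 []
134 []
140 []
146 []
152 []
158 []
164 []
170 []
176 []
182 []
188 []
194 []
```

Run:
```python
from h import *
im,C=grab('wrist');cv2.imwrite('pics/w6.png',im)
```

```text
(no output)
```

View pics/w6.png

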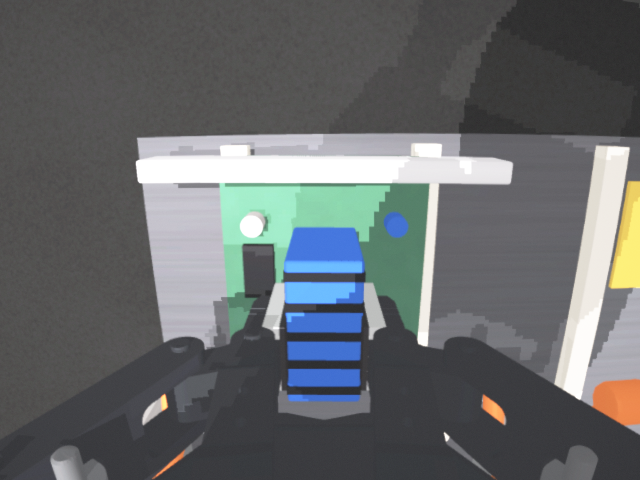

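```bash
python3 -m inch '[{"hand":0.1,"slide":[0,1.5,0],"twist":-0.2},{"hand":0.1,"slide":[0,2.7,0],"twist":-0.2},{"hand":0.1,"slide":[0,2.7,1],"twist":-0.2},{"hand":0.1,"slide":[0,2.7,2],"twist":-0.2},{"hand":0.1,"slide":[0,2.7,2.5],"twist":-0.2}]' 60| egrep 'ee_pos|force'
python3 -m inch '[{"hand":0.1,"slide":[-4,0,0],"twist":0},{"hand":0.1,"slide":[-10,0,0],"twist":0},{"hand":0.1,"slide":[-16,0,0],"twist":0},{"hand":0.1,"slide":[-22,0,0],"twist":0},{"hand":0.1,"slide":[-28,0,0],"twist":0}]' 60| egrep 'ee_pos|force'
```

```text
ee_pos: [0.4492, -0.0724, 0.0373]
force: [-5.0, 1.3, 12.9]
grip_force: 65.8
ee_pos: [0.4766, -0.073, 0.0373]
force: [-5.4, -0.3, 7.6]
grip_force: 65.4
```

```bash
python3 -m inch '[{"hand":0.1,"slide":[-3,0,-0.5],"twist":0},{"hand":0.1,"slide":[-7,0,-0.5],"twist":0},{"hand":0.1,"slide":[-12,0,-0.5],"twist":0},{"hand":0.1,"slide":[-17,0,-0.5],"twist":0},{"hand":0.1,"slide":[-22,0,-0.5],"twist":0}]' 60| egrep 'ee_pos|force'
python3 -m inch '[{"hand":0.1,"slide":[-5,0,0],"twist":0},{"hand":0.1,"slide":[-10,0,0],"twist":0},{"hand":0.1,"slide":[-15,0,0],"twist":0},{"hand":0.1,"slide":[-20,0,0],"twist":0},{"hand":0.1,"slide":[-25,0,0],"twist":0}]' 60| egrep 'ee_pos|force'
```

```text
ee_pos: [0.4995, -0.0735, 0.0374]
force: [-3.5, -0.2, 4.9]
grip_force: 64.9
ee_pos: [0.5245, -0.074, 0.0373]
force: [-3.6, 0.2, 5.1]
grip_force: 64.9
```

```bash
python3 -m inch '[{"hand":0.1,"slide":[-5,0,0],"twist":0},{"hand":0.1,"slide":[-10,0,0],"twist":0},{"hand":0.1,"slide":[-14,0,0],"twist":0},{"hand":0.1,"slide":[-17,0,0],"twist":0},{"hand":0.1,"slide":[-20,0,0],"twist":0}]' 60| egrep 'ee_pos|force'
python3 -m inch '[{"hand":0.1,"slide":[-1.5,0,0],"twist":0},{"hand":0.1,"slide":[-3,0,0],"twist":0},{"hand":0.1,"slide":[-4,0,0],"twist":0},{"hand":0.1,"slide":[-5,0,0],"twist":0},{"hand":0.1,"slide":[-5,0,0],"twist":0}]' 60| egrep 'ee_pos|force'
```

```text
ee_pos: [0.5443, -0.0744, 0.0373]
force: [-4.4, -0.6, 5.6]
grip_force: 65.0
ee_pos: [0.5494, -0.0745, 0.0373]
force: [-2.4, 1.0, 4.5]
grip_force: 65.0
```

```bash
python3 -m inch '[{"hand":0.1,"slide":[-1,0,0],"twist":0},{"hand":0.1,"slide":[-2,0,0],"twist":0},{"hand":0.1,"slide":[-3,0,0],"twist":0},{"hand":0.1,"slide":[-3,0,0],"twist":0},{"hand":0.1,"slide":[-3,0,0],"twist":0}]' 60| egrep 'ee_pos|force'
python3 -m inch '[{"hand":0.1,"slide":[-1,0,0],"twist":0},{"hand":0.1,"slide":[-2,0,0],"twist":0},{"hand":0.1,"slide":[-3,0,0],"twist":0},{"hand":0.1,"slide":[-3,0,0],"twist":0},{"hand":0.1,"slide":[-3,0,0],"twist":0}]' 60| egrep 'ee_pos|force'
```

```text
ee_pos: [0.5516, -0.0745, 0.0374]
force: [-5.8, 0.0, 6.9]
grip_force: 65.4
ee_pos: [0.554, -0.0746, 0.0375]
force: [-7.8, -0.8, 9.6]
grip_force: 65.6
```

```bash
python3 -m inch '[{"hand":0.45,"slide":[3,0,-1],"twist":0},{"hand":0.45,"slide":[3,0,-1],"twist":0},{"hand":0.45,"slide":[3,0,-1],"twist":0},{"hand":0.45,"slide":[3,0,-15],"twist":0},{"hand":0.45,"slide":[3,0,-40],"twist":0}]' 40| egrep 'ee_pos|force|width'
python3 -m inch '[{"hand":0.3,"slide":[0,0,-45],"twist":0},{"hand":0,"slide":[0,0,-90],"twist":0},{"hand":0,"slide":[0,0,-110],"twist":0},{"hand":0,"slide":[0,0,-110],"twist":0},{"hand":0,"slide":[0,0,-110],"twist":0}]' 40| egrep 'ee_pos|force|width'
python3 - <<'E'
from h import *
im,C=grab('wrist','w7')
go(*tray(-14,-20,89),np.pi-.018);go(*tray(-14,-137,89),np.pi-.018)
E
```

```text
ee_pos: [0.5512, -0.0742, 0.0759]
force: [-0.1, 0.3, 1.1]
grip_width: 0.0386
grip_force: 0.0
ee_pos: [0.5521, -0.0745, 0.1869]
force: [-1.2, 0.8, -0.3]
grip_width: 0.0001
grip_force: 0.0
slide [17.9 58.2 97.1] len 115 twist -0.09
slide [ 17.7 -58.8  97. ] len 115 twist -0.09
```

View pics/w7.png

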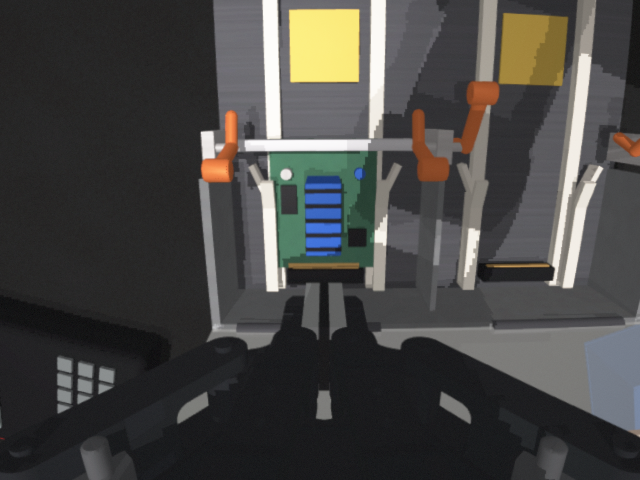

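```bash
python3 -m inch '[{"hand":0,"slide":[15,45,0],"twist":0},{"hand":0,"slide":[17,58,25],"twist":0},{"hand":0,"slide":[17,58,60],"twist":0},{"hand":0,"slide":[17,58,85],"twist":0},{"hand":0,"slide":[17,58,97],"twist":0}]'| egrep 'ee_pos|force'
python3 -m inch '[{"hand":0,"slide":[5,0,0],"twist":0},{"hand":0,"slide":[14,0,0],"twist":0},{"hand":0,"slide":[24,0,0],"twist":0},{"hand":0,"slide":[34,0,0],"twist":0},{"hand":0,"slide":[42,0,0],"twist":0}]'| egrep 'ee_pos|force'
python3 -m inch '[{"hand":0,"slide":[4,0,0],"twist":0},{"hand":0,"slide":[4,0,0],"twist":0},{"hand":0,"slide":[-8,0,-10],"twist":0},{"hand":0,"slide":[-20,0,-40],"twist":0},{"hand":0,"slide":[-40,-20,-45],"twist":0}]'| egrep 'ee_pos|force'
python3 -c "
from h import *
go(*tray(-14,-137,89),np.pi-.018)"
```

```text
ee_pos: [0.5339, -0.0157, 0.0864]
force: [0.2, -0.3, 0.1]
grip_force: 0.0
ee_pos: [0.4942, -0.0157, 0.0912]
force: [4.8, -0.3, -1.4]
grip_force: 2.1
ee_pos: [0.5335, -0.0349, 0.1379]
force: [0.1, -0.7, -0.7]
grip_force: 0.0
slide [ -0.7 -97.9  48.9] len 109 twist 0.05
```

```bash
python3 -m inch '[{"hand":0,"slide":[0,-45,0],"twist":0},{"hand":0,"slide":[0,-90,0],"twist":0},{"hand":0,"slide":[0,-98,15],"twist":0},{"hand":0,"slide":[0,-98,40],"twist":0},{"hand":0,"slide":[2,-98,49],"twist":0}]'| egrep 'ee_pos|force'
python3 -m inch '[{"hand":0,"slide":[8,0,0],"twist":0},{"hand":0,"slide":[18,0,0],"twist":0},{"hand":0,"slide":[28,0,0],"twist":0},{"hand":0,"slide":[37,0,0],"twist":0},{"hand":0,"slide":[46,0,0],"twist":0}]'| egrep 'ee_pos|force'
python3 -m inch '[{"hand":0,"slide":[0,0,0],"twist":0},{"hand":0,"slide":[-6,0,-6],"twist":0},{"hand":0,"slide":[-6,0,-20],"twist":0},{"hand":0,"slide":[15,0,-20],"twist":0},{"hand":0,"slide":[23,0,-20],"twist":0}]'| egrep 'ee_pos|force'
python3 -c "
from h import *
go(*tray(-84,-137,87),np.pi-.018)"
```

```text
ee_pos: [0.5275, -0.1339, 0.0841]
force: [0.2, 0.4, -0.3]
grip_force: 0.0
ee_pos: [0.4855, -0.1335, 0.0876]
force: [11.4, 1.0, -0.8]
grip_force: 4.3
ee_pos: [0.4592, -0.1322, 0.1068]
force: [0.5, 0.8, -1.3]
grip_force: 0.0
slide [-3.4  0.8 19.8] len 20 twist -0.06
```

```bash
python3 -m inch '[{"hand":0,"slide":[-3,0,4],"twist":0},{"hand":0,"slide":[-3,0,8],"twist":0},{"hand":0,"slide":[-3,0,12],"twist":0},{"hand":0,"slide":[-3,0,16],"twist":0},{"hand":0,"slide":[-3,0,18],"twist":0}]'| egrep 'ee_pos|force'
python3 -m inch '[{"hand":0,"slide":[0,0,1],"twist":0},{"hand":0,"slide":[0,0,2],"twist":0},{"hand":0,"slide":[0,0,3],"twist":0},{"hand":0,"slide":[0,0,4],"twist":0},{"hand":0,"slide":[0,0,4],"twist":0}]'| egrep 'ee_pos|force'
```

```text
ee_pos: [0.4613, -0.1326, 0.0884]
force: [-19.5, -2.2, 25.4]
grip_force: 12.2
ee_pos: [0.4623, -0.1327, 0.0854]
force: [-13.9, 0.7, 25.3]
grip_force: 12.3
```

```bash
python3 -m inch '[{"hand":0,"slide":[0,0,1],"twist":0},{"hand":0,"slide":[0,0,2],"twist":0},{"hand":0,"slide":[0,0,3],"twist":0},{"hand":0,"slide":[0,0,3],"twist":0},{"hand":0,"slide":[0,0,3],"twist":0}]'| egrep 'ee_pos|force'
```

```text
ee_pos: [0.4624, -0.1328, 0.0849]
force: [-20.9, 3.9, 50.2]
grip_force: 25.4
```

```bash
python3 -m inch '[{"hand":0,"slide":[0,0,-20],"twist":0},{"hand":0,"slide":[0,20,-30],"twist":0},{"hand":0,"slide":[0,65,-30],"twist":0},{"hand":0,"slide":[0,110,-30],"twist":0},{"hand":0,"slide":[0,117,-28],"twist":0}]'| egrep 'ee_pos|force'
python3 -m inch '[{"hand":0,"slide":[-2,0,4],"twist":0},{"hand":0,"slide":[-2,0,9],"twist":0},{"hand":0,"slide":[-2,0,14],"twist":0},{"hand":0,"slide":[-2,0,18],"twist":0},{"hand":0,"slide":[-2,0,22],"twist":0}]'| egrep 'ee_pos|force'
python3 -m inch '[{"hand":0,"slide":[0,0,1],"twist":0},{"hand":0,"slide":[0,0,2],"twist":0},{"hand":0,"slide":[0,0,4],"twist":0},{"hand":0,"slide":[0,0,5],"twist":0},{"hand":0,"slide":[0,0,5],"twist":0}]'| egrep 'ee_pos|force'
```

```text
ee_pos: [0.4659, -0.0123, 0.109]
force: [-0.3, -0.2, -0.3]
grip_force: 0.0
ee_pos: [0.4651, -0.0168, 0.0872]
force: [-8.8, 0.3, 14.6]
grip_force: 7.4
ee_pos: [0.4662, -0.017, 0.0848]
force: [-18.3, 2.1, 43.7]
grip_force: 21.5
```

```bash
python3 -m inch '[{"hand":0,"slide":[0,0,-30],"twist":0},{"hand":0,"slide":[0,-20,-75],"twist":0},{"hand":0,"slide":[0,-40,-120],"twist":0},{"hand":0,"slide":[0,-40,-150],"twist":0},{"hand":0,"slide":[0,-40,-150],"twist":0}]'| egrep 'ee_pos|time'
python3 - <<'E'
from h import *
im,C=grab('wrist','w8');st()
E
```

```text
time_s: 23.4
ee_pos: [0.4695, -0.0583, 0.2361]
23.45 [ 0.4683 -0.0576  0.2336] [-3.141  0.004  3.12 ] [1.  0.3 0. ] -0.0 0.0
```

View pics/w8.png

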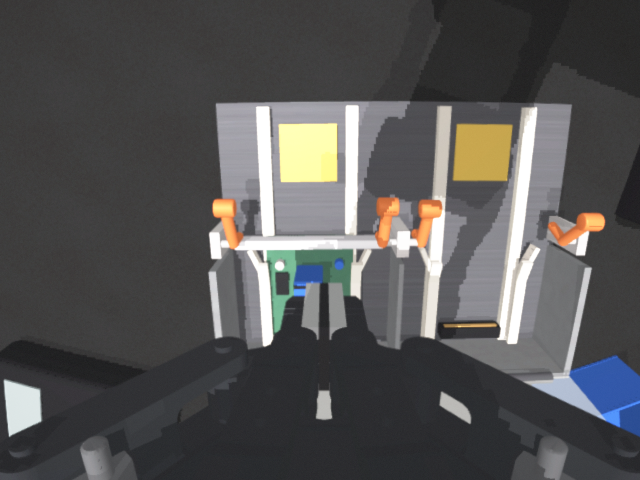

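Run:
```python
from h import *
im,C=grab('wrist')
for p in((215,241),(395,241)): 
    w=onz(C,p,.030);d=w[:2]-TR['o'];print('panel top tray x,y',d+[TR['yaw']*d[1]*1,-TR['yaw']*d[0]])
im,C=grab('top')
b,m=blobs(im,(5,150,120),(18,255,255),60)
for a,c,s in b:
    print(a,c,s,[onz(C,c,z).round(4).tolist() for z in(.16,.17)])
s,Cs=grab('side')
b,m=blobs(s,(5,150,120),(18,255,255),60)
for a,c,q in b:
    if 230<c[0]<330:
        ys,xs=np.nonzero(m[q[1]:q[1]+q[3],q[0]:q[0]+q[2]]);xs+=q[0];ys+=q[1]
        for y in (ys.min()+3,int(c[1]),ys.max()-3):
            r=xs[ys==y];print(y,r.min(),r.max())
            for px in(r.min(),r.max()):
                rr=ray(Cs,(px,y));
                print('  at y=.02', [ (Cs['E']+rr*(yy-Cs['E'][1])/rr[1]).round(3).tolist() for yy in(.11,.0,-.1)])
for ph in(1.4,1.5,1.6,1.7):
    q=lambda r,n:tray(73-r*np.cos(ph)+n*np.sin(ph),0,66.5+r*np.sin(ph)+n*np.cos(ph))
    print(ph,q(102,15).round(4),q(107,15).round(4),q(107,5).round(4),q(97,15).round(4),proj(C,q(107,15)).round(1),proj(C,q(107,5)).round(1),proj(C,q(97,15)).round(1))
```

```text
panel top tray x,y [-0.0467989  -0.15908904]
panel top tray x,y [-0.04634668 -0.00189944]
223 [314.9 206.3] [277 205  85   4] [[0.642, 0.0158, 0.16], [0.6403, 0.0156, 0.17]]
137 [630.9 419.8] [617 416  23  11] [[0.0909, -0.7973, 0.16], [0.0931, -0.7917, 0.17]]
573 [626.1 459.3] [619 437  16  43] [[-0.0069, -0.7798, 0.16], [-0.004, -0.7744, 0.17]]
1.4 [0.6194 0.0027 0.1696] [0.6186 0.0027 0.1745] [0.6087 0.0029 0.1728] [0.6203 0.0027 0.1646] [319.7 214.2] [319.6 218. ] [319.7 214.1]
1.5 [0.6297 0.0025 0.1693] [0.6294 0.0026 0.1743] [0.6194 0.0027 0.1736] [0.6301 0.0025 0.1643] [319.8 210.1] [319.7 213.9] [319.8 210.5]
1.6 [0.64   0.0024 0.168 ] [0.6401 0.0024 0.173 ] [0.6301 0.0025 0.1733] [0.6398 0.0024 0.163 ] [319.9 206.2] [319.8 209.9] [319.9 207. ]
1.7 [0.65   0.0022 0.1657] [0.6506 0.0022 0.1707] [0.6407 0.0023 0.172 ] [0.6494 0.0022 0.1608] [320.  202.4] [319.9 206. ] [320.  203.6]
```

```bash
python3 - <<'E'
from h import *
go(.676,0,.171,np.pi-.018)
o=tray(0,0,0)
# TCP waypoints (corner of fingers on strip outer surface), tray x/z
for ph in np.arange(1.6,-.01,-.1):
    x=73-102*np.cos(ph)+15*np.sin(ph);z=66.5+102*np.sin(ph)+15*np.cos(ph)
    w=tray(x+11,0,z+11);print(round(ph,1),w.round(4),end='; ')
E
python3 -m inch '[{"hand":0,"slide":[-45,10,0],"twist":0},{"hand":0,"slide":[-92,25,0],"twist":0},{"hand":0,"slide":[-138,40,0],"twist":0},{"hand":0,"slide":[-180,55,0],"twist":0},{"hand":0,"slide":[-207,55,0],"twist":0}]'| egrep 'ee_pos|force'
python3 -m inch '[{"hand":0,"slide":[0,0,10],"twist":0},{"hand":0,"slide":[0,0,30],"twist":0},{"hand":0,"slide":[0,0,50],"twist":0},{"hand":0,"slide":[0,0,63],"twist":0},{"hand":0,"slide":[0,0,63],"twist":0}]'| egrep 'ee_pos|force'
```

```text
slide [-208.3   60.5   59.2] len 225 twist -0.14
1.6 [0.651  0.0022 0.179 ]; 1.5 [0.6407 0.0023 0.1803]; 1.4 [0.6304 0.0025 0.1806]; 1.3 [0.6202 0.0027 0.1798]; 1.2 [0.61   0.0029 0.178 ]; 1.1 [0.6001 0.0031 0.1752]; 1.0 [0.5905 0.0033 0.1714]; 0.9 [0.5813 0.0034 0.1667]; 0.8 [0.5727 0.0036 0.1611]; 0.7 [0.5646 0.0037 0.1547]; 0.6 [0.5573 0.0039 0.1475]; 0.5 [0.5507 0.004  0.1396]; 0.4 [0.5449 0.0041 0.131 ]; 0.3 [0.54   0.0042 0.122 ]; 0.2 [0.536  0.0042 0.1125]; 0.1 [0.533  0.0043 0.1026]; -0.0 [0.531  0.0043 0.0925]; ee_pos: [0.6772, -0.0027, 0.2291]
force: [0.4, 0.3, -0.4]
grip_force: 0.0
ee_pos: [0.6734, -0.005, 0.1659]
force: [-0.1, -0.4, 1.0]
grip_force: 0.0
```

```bash
python3 -m inch '[{"hand":0,"slide":[4,0,-2],"twist":0},{"hand":0,"slide":[8,0,-4],"twist":0},{"hand":0,"slide":[12,0,-6],"twist":0},{"hand":0,"slide":[16,0,-8],"twist":0},{"hand":0,"slide":[20,0,-8],"twist":0}]'| egrep 'ee_pos|force'
python3 -m inch '[{"hand":0,"slide":[4,0,0],"twist":0},{"hand":0,"slide":[8,0,-1],"twist":0},{"hand":0,"slide":[12,0,-1],"twist":0},{"hand":0,"slide":[16,0,-2],"twist":0},{"hand":0,"slide":[20,0,-2],"twist":0}]'| egrep 'ee_pos|force'
python3 -m inch '[{"hand":0,"slide":[4,0,0],"twist":0},{"hand":0,"slide":[8,0,0],"twist":0},{"hand":0,"slide":[12,0,0],"twist":0},{"hand":0,"slide":[16,0,0],"twist":0},{"hand":0,"slide":[20,0,1],"twist":0}]'| egrep 'ee_pos|force'
```

```text
ee_pos: [0.6554, -0.0046, 0.1784]
force: [0.0, 0.4, 0.7]
grip_force: 0.0
ee_pos: [0.6352, -0.0043, 0.1793]
force: [1.9, -0.4, 1.3]
grip_force: 1.1
ee_pos: [0.6152, -0.0037, 0.1784]
force: [1.8, -0.7, 1.0]
grip_force: 1.0
```

```bash
python3 -m inch '[{"hand":0,"slide":[4,0,1],"twist":0},{"hand":0,"slide":[9,0,2],"twist":0},{"hand":0,"slide":[14,0,4],"twist":0},{"hand":0,"slide":[19,0,6],"twist":0},{"hand":0,"slide":[23,0,8],"twist":0}]'| egrep 'ee_pos|force'
python3 -m inch '[{"hand":0,"slide":[5,0,2.5],"twist":0},{"hand":0,"slide":[9,0,5],"twist":0},{"hand":0,"slide":[13,0,7.5],"twist":0},{"hand":0,"slide":[17,0,10],"twist":0},{"hand":0,"slide":[21,0,13],"twist":0}]'| egrep 'ee_pos|force'
python3 -m inch '[{"hand":0,"slide":[4,0,3],"twist":0},{"hand":0,"slide":[8,0,6.5],"twist":0},{"hand":0,"slide":[12,0,10],"twist":0},{"hand":0,"slide":[15,0,13.5],"twist":0},{"hand":0,"slide":[18,0,17],"twist":0}]'| egrep 'ee_pos|force'
```

```text
ee_pos: [0.5919, -0.0033, 0.1702]
force: [1.0, 0.3, 2.4]
grip_force: 0.9
ee_pos: [0.5712, -0.0029, 0.157]
force: [0.6, 0.3, 1.7]
grip_force: 0.8
ee_pos: [0.5532, -0.0026, 0.1399]
force: [0.4, -0.3, 1.4]
grip_force: 0.6
```

```bash
python3 -m inch '[{"hand":0,"slide":[3,0,4],"twist":0},{"hand":0,"slide":[6,0,8],"twist":0},{"hand":0,"slide":[9,0,12],"twist":0},{"hand":0,"slide":[11,0,16],"twist":0},{"hand":0,"slide":[13,0,20],"twist":0}]'| egrep 'ee_pos|force'
python3 -m inch '[{"hand":0,"slide":[2,0,4],"twist":0},{"hand":0,"slide":[4,0,8],"twist":0},{"hand":0,"slide":[5,0,12],"twist":0},{"hand":0,"slide":[6,0,15],"twist":0},{"hand":0,"slide":[7,0,18],"twist":0}]'| egrep 'ee_pos|force'
python3 -m inch '[{"hand":0,"slide":[0.5,0,2],"twist":0},{"hand":0,"slide":[1,0,4],"twist":0},{"hand":0,"slide":[1.5,0,6],"twist":0},{"hand":0,"slide":[1.5,0,8],"twist":0},{"hand":0,"slide":[1.5,0,10],"twist":0}]'| egrep 'ee_pos|force'
```

```text
ee_pos: [0.5402, -0.0023, 0.1199]
force: [-0.0, 0.1, 2.4]
grip_force: 0.6
ee_pos: [0.5334, -0.0022, 0.102]
force: [-0.4, 0.8, -0.1]
grip_force: 0.5
ee_pos: [0.5318, -0.0021, 0.0922]
force: [-3.4, -0.3, 15.2]
grip_force: 8.0
```

```bash
python3 -m inch '[{"hand":0,"slide":[0,0,2],"twist":0},{"hand":0,"slide":[0,0,2],"twist":0},{"hand":0,"slide":[0,0,-5],"twist":0},{"hand":0,"slide":[0,0,-30],"twist":0},{"hand":0,"slide":[0,0,-75],"twist":0}]'| egrep 'ee_pos|force'
python3 -m inch '[{"hand":0.5,"slide":[10,35,-20],"twist":0},{"hand":0.5,"slide":[20,75,-40],"twist":0},{"hand":0.5,"slide":[35,115,-65],"twist":0},{"hand":0.5,"slide":[50,155,-90],"twist":0},{"hand":0.5,"slide":[65,195,-115],"twist":0}]'| egrep 'ee_pos'
python3 -m inch '[{"hand":0.5,"slide":[15,40,0],"twist":0},{"hand":0.5,"slide":[30,75,0],"twist":0},{"hand":0.5,"slide":[30,75,0],"twist":0},{"hand":0.5,"slide":[30,75,0],"twist":0},{"hand":0.5,"slide":[30,75,0],"twist":0}]'| egrep 'ee_pos'
python3 - <<'E'
from h import *
st();im,C=grab('wrist','w9')
cv2.imwrite('pics/w9v.png',cv2.resize(im,(800,600),interpolation=cv2.INTER_CUBIC))
E
```

```text
ee_pos: [0.5302, -0.0019, 0.1655]
force: [0.9, -0.5, 0.5]
grip_force: 0.0
ee_pos: [0.47, 0.1955, 0.2833]
ee_pos: [0.4427, 0.2688, 0.2821]
30.6 [0.4427 0.2688 0.2821] [-3.141 -0.     3.121] [ 0.1  0.4 -0.1] 0.0426 0.0
```

View pics/w9v.png

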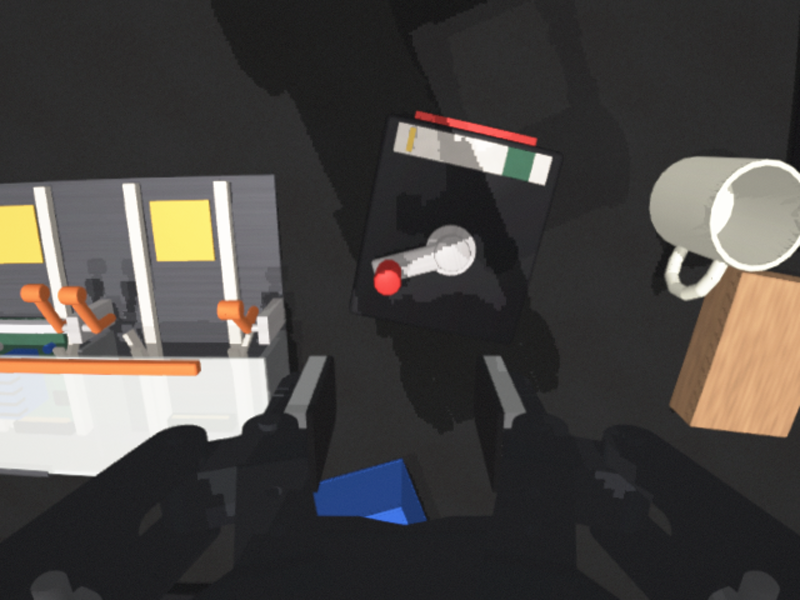

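Run:
```python
from h import *
im,C=grab('wrist')
b,m=blobs(im,(0,150,90),(5,255,255),60)
for a,c,s in b: print('red',a,c,s)
k=onz(C,(310.4,224.8),.102);print('knob',k)
for z in(.065,.07,.075): h=onz(C,(361.6,200.),z);print('hub',h,np.linalg.norm((h-k)[:2]),'ang',np.arctan2(*(k-h)[1::-1]))
p=onz(C,(328.8,111.2),.05);bb,mm=blobs(im,(60,80,40),(95,255,255),60)
print('ptr',p)
for a,c,s in bb:
    g=onz(C,c,.05);print('green',a,c,g,np.linalg.norm((g-p)[:2]))
y,_=blobs(im,(15,100,80),(35,255,255),8)
for a,c,s in y:
  if c[1]<140 and c[0]>300: print('yel',a,c,onz(C,c,.05))
```

```text
red 663 [381.6 102.2] [332  88  98  29]
red 495 [310.1 222. ] [299 208  22  28]
knob [0.4541863  0.25712413 0.102     ]
hub [0.44205592 0.30126821 0.065     ] 0.04578041263894091 ang -1.3026247663432362
hub [0.44108681 0.3008169  0.07      ] 0.04561419371377266 ang -1.2795147608923738
hub [0.44011771 0.30036559 0.075     ] 0.045472506550561016 ang -1.2562482434772058
ptr [0.36574276 0.27393587 0.05      ]
green 458 [414.7 130.6] [0.38344772 0.34949346 0.05      ] 0.0776042241882735
green 536 [ 24.3 273. ] [ 0.51193201 -0.04025794  0.05      ] 0.3465386692096423
yel 86 [328.6 110.9] [0.36548536 0.27376641 0.05      ]
```

```bash
cat >> h.py <<'E'
def crank(th0,step,n=5,yaw=3.121,r=46):
    T=np.array([[np.cos(yaw),np.sin(yaw)],[np.sin(yaw),-np.cos(yaw)]])
    P=lambda t:r*np.array([np.cos(t),np.sin(t)])
    return [(T@(P(th0-np.radians(step)*k)-P(th0))).round(1).tolist() for k in range(1,n+1)]
E
python3 -c "
from h import *
go(.4542,.2571,.084,3.121)
for i in range(3): print(crank(-1.28-i*2*np.pi/3,24))"
```

```text
slide [-11.6 -11.1 198.1] len 199 twist -0.04
[[19.0, -1.9], [37.2, 4.0], [51.4, 16.9], [59.1, 34.3], [59.1, 53.5]]
[[-7.8, 17.5], [-22.1, 30.2], [-40.3, 36.1], [-59.3, 34.0], [-75.8, 24.4]]
[[-11.2, -15.5], [-15.1, -34.2], [-11.1, -52.9], [0.2, -68.4], [16.8, -77.9]]
```

```bash
python3 -m inch '[{"hand":0.5,"slide":[-6,-6,40],"twist":0},{"hand":0.5,"slide":[-11,-11,85],"twist":0},{"hand":0.5,"slide":[-12,-11.5,130],"twist":0},{"hand":0.5,"slide":[-12,-11.5,175],"twist":0},{"hand":0.5,"slide":[-12,-11.5,198],"twist":0}]'| egrep 'ee_pos|force'
python3 -m inch '[{"hand":0.5,"slide":[0,0,0],"twist":0},{"hand":0.1,"slide":[0,0,0],"twist":0},{"hand":0.1,"slide":[0,0,0],"twist":0},{"hand":0.1,"slide":[0,0,0],"twist":0},{"hand":0.1,"slide":[0,0,0],"twist":0}]' 30| egrep 'ee_pos|force|width'
```

```text
ee_pos: [0.4528, 0.256, 0.0808]
force: [-0.1, -0.2, -0.1]
grip_force: 0.0
ee_pos: [0.4554, 0.2574, 0.0861]
force: [1.3, -5.6, 2.1]
grip_width: 0.0167
grip_force: 29.7
```

```bash
python3 -m inch '[{"hand":0.1,"slide":[19,-1.9,0],"twist":0},{"hand":0.1,"slide":[37.2,4,0],"twist":0},{"hand":0.1,"slide":[51.4,16.9,0],"twist":0},{"hand":0.1,"slide":[59.1,34.3,0],"twist":0},{"hand":0.1,"slide":[59.1,53.5,0],"twist":0}]' 30| egrep 'ee_pos|force|width'
python3 -m inch '[{"hand":0.1,"slide":[-7.8,17.5,0],"twist":0},{"hand":0.1,"slide":[-22.1,30.2,0],"twist":0},{"hand":0.1,"slide":[-40.3,36.1,0],"twist":0},{"hand":0.1,"slide":[-59.3,34,0],"twist":0},{"hand":0.1,"slide":[-75.8,24.4,0],"twist":0}]' 30| egrep 'ee_pos|force|width'
python3 -m inch '[{"hand":0.1,"slide":[-11.2,-15.5,0],"twist":0},{"hand":0.1,"slide":[-15.1,-34.2,0],"twist":0},{"hand":0.1,"slide":[-11.1,-52.9,0],"twist":0},{"hand":0.1,"slide":[0.2,-68.4,0],"twist":0},{"hand":0.1,"slide":[16.8,-77.9,0],"twist":0}]' 30| egrep 'ee_pos|force|width'
```

```text
ee_pos: [0.3995, 0.314, 0.0863]
force: [22.9, -7.2, -14.8]
grip_width: 0.0168
grip_force: 30.1
ee_pos: [0.4742, 0.3369, 0.0861]
force: [-0.5, 0.7, 1.0]
grip_width: 0.0167
grip_force: 31.6
ee_pos: [0.4557, 0.2569, 0.0861]
force: [-2.4, 12.2, 0.8]
grip_width: 0.0167
grip_force: 31.6
```

```bash
python3 -m inch '[{"hand":0.1,"slide":[18.5,-1.4,0],"twist":0},{"hand":0.1,"slide":[36.2,4.8,0],"twist":0},{"hand":0.1,"slide":[50.4,17.7,0],"twist":0},{"hand":0.1,"slide":[58.1,35.1,0],"twist":0},{"hand":0.1,"slide":[58.1,54.3,0],"twist":0}]' 30| egrep 'ee_pos|force|width'
python3 -m inch '[{"hand":0.1,"slide":[-7.8,17.5,0],"twist":0},{"hand":0.1,"slide":[-22.1,30.2,0],"twist":0},{"hand":0.1,"slide":[-40.3,36.1,0],"twist":0},{"hand":0.1,"slide":[-59.3,34,0],"twist":0},{"hand":0.1,"slide":[-75.8,24.4,0],"twist":0}]' 30| egrep 'ee_pos|force|width'
python3 -m inch '[{"hand":0.1,"slide":[-11.2,-15.5,0],"twist":0},{"hand":0.1,"slide":[-15.1,-34.2,0],"twist":0},{"hand":0.1,"slide":[-11.1,-52.9,0],"twist":0},{"hand":0.1,"slide":[0.2,-68.4,0],"twist":0},{"hand":0.1,"slide":[16.8,-77.9,0],"twist":0}]' 30| egrep 'ee_pos|force|width'
python3 -m inch '[{"hand":0.1,"slide":[19,-1.9,0],"twist":0},{"hand":0.1,"slide":[37.2,4,0],"twist":0},{"hand":0.1,"slide":[51.4,16.9,0],"twist":0},{"hand":0.1,"slide":[59.1,34.3,0],"twist":0},{"hand":0.1,"slide":[59.1,53.5,0],"twist":0}]' 30| egrep 'ee_pos|force|width'
python3 -m inch '[{"hand":0.1,"slide":[-7.8,17.5,0],"twist":0},{"hand":0.1,"slide":[-22.1,30.2,0],"twist":0},{"hand":0.1,"slide":[-40.3,36.1,0],"twist":0},{"hand":0.1,"slide":[-59.3,34,0],"twist":0},{"hand":0.1,"slide":[-75.8,24.4,0],"twist":0}]' 30| egrep 'ee_pos|force|width'
python3 -m inch '[{"hand":0.1,"slide":[-11.2,-15.5,0],"twist":0},{"hand":0.1,"slide":[-15.1,-34.2,0],"twist":0},{"hand":0.1,"slide":[-11.1,-52.9,0],"twist":0},{"hand":0.1,"slide":[0.2,-68.4,0],"twist":0},{"hand":0.1,"slide":[16.8,-77.9,0],"twist":0}]' 30| egrep 'ee_pos|force|width|time'
python3 - <<'E'
from h import *
for n in('top','wrist'):
    im,C=grab(n)
    bb,mm=blobs(im,(60,80,40),(95,255,255),20);y,_=blobs(im,(15,100,80),(35,255,255),4)
    print(n,[(a,c,onz(C,c,.05)[:2].round(4)) for a,c,s in bb if onz(C,c,.05)[1]>.2],[(a,c,onz(C,c,.05)[:2].round(4)) for a,c,s in y if onz(C,c,.05)[1]>.2])
E
```

```text
ee_pos: [0.3993, 0.3139, 0.0861]
force: [16.9, -5.4, -8.2]
grip_width: 0.0169
grip_force: 30.9
ee_pos: [0.4749, 0.3365, 0.0859]
force: [-2.5, -2.1, 4.0]
grip_width: 0.0166
grip_force: 32.2
ee_pos: [0.4569, 0.2573, 0.086]
force: [-2.3, 8.6, 2.7]
grip_width: 0.0169
grip_force: 32.0
ee_pos: [0.3993, 0.3137, 0.086]
force: [17.7, -5.2, -5.7]
grip_width: 0.0171
grip_force: 31.3
ee_pos: [0.475, 0.3365, 0.0859]
force: [-2.3, -1.9, 5.2]
grip_width: 0.017
grip_force: 32.4
time_s: 36.2
ee_pos: [0.4568, 0.2573, 0.086]
force: [-1.5, 9.3, 2.7]
grip_width: 0.0169
grip_force: 32.2
top [(np.int32(30), array([196.7, 303.4]), array([0.3814, 0.3517]))] [(np.int32(4), array([138.5, 225. ]), array([0.6047, 0.5254])), (np.int32(126), array([140.4, 249.4]), array([0.5343, 0.5172])), (np.int32(446), array([ 15., 278.]), array([0.4513, 0.8715])), (np.int32(48), array([  6.9, 387.7]), array([0.1457, 0.8751]))]
wrist [(np.int32(2159), array([546.6, 118.3]), array([0.3834, 0.3499]))] [(np.int32(638), array([504.9, 105.5]), array([0.3785, 0.3315]))]
```

Run:
```python
from h import *
A=np.array([[.3993,.3138],[.4750,.3365],[.4568,.2573]])
M=np.c_[2*A,np.ones(3)];s=np.linalg.solve(M,(A**2).sum(1));c=s[:2];print(c,np.sqrt(s[2]+c@c))
s=st();d=s['ee_pos'][:2]-c;th=np.arctan2(d[1],d[0]);print('th',th)
im,C=grab('wrist');bb,m=blobs(im,(60,80,40),(95,255,255),200)
for a,cc,q in bb:
    pts=(np.argwhere(m[q[1]:q[1]+q[3],q[0]:q[0]+q[2]])[:,::-1]+q[:2]).astype(np.float32)
    if cc[1]<200: print([onz(C,p,.05)[:2].round(4).tolist() for p in cv2.boxPoints(cv2.minAreaRect(pts))])
for i in range(5): print(crank(th-np.radians(60)*i,12))
```

```text
[0.44412046 0.30190489] 0.04637205278007076
36.3 [0.454 0.257 0.086] [3.141e+00 1.000e-03 3.121e+00] [ 0.9 -3.3  6.7] 0.0171 32.4
th -1.3535000702166191
[[0.3912, 0.3382], [0.3714, 0.3429], [0.3759, 0.3615], [0.3962, 0.357]]
[[9.5, -1.3], [19.1, -0.5], [28.3, 2.2], [36.8, 6.7], [44.1, 13.0]]
[[5.9, 7.6], [10.0, 16.3], [12.3, 25.6], [12.6, 35.2], [10.8, 44.7]]
[[-3.7, 8.9], [-9.1, 16.8], [-16.0, 23.5], [-24.2, 28.5], [-33.3, 31.7]]
[[-9.5, 1.3], [-19.1, 0.5], [-28.3, -2.2], [-36.8, -6.7], [-44.1, -13.0]]
[[-5.9, -7.6], [-10.0, -16.3], [-12.3, -25.6], [-12.6, -35.2], [-10.8, -44.7]]
```

```bash
cat > f.py <<'E'
from h import *
c=np.array([.4425,.3017])
s=readout.sense();d=s['ee_pos'][:2]-c;th=np.arctan2(d[1],d[0]);t=np.array([np.sin(th),-np.cos(th)])
f=s['force'][:2];print('th %.3f r %.4f  tang %.2f rad %.2f'%(th,np.hypot(*d),f@t,f@d/np.hypot(*d)))
E
python3 -m inch '[{"hand":0.1,"slide":[9.5,-1.3,0],"twist":0},{"hand":0.1,"slide":[19.1,-0.5,0],"twist":0},{"hand":0.1,"slide":[28.3,2.2,0],"twist":0},{"hand":0.1,"slide":[36.8,6.7,0],"twist":0},{"hand":0.1,"slide":[44.1,13,0],"twist":0}]' 30| egrep 'ee_pos|force'; python3 f.py
python3 -m inch '[{"hand":0.1,"slide":[5.9,7.6,0],"twist":0},{"hand":0.1,"slide":[10,16.3,0],"twist":0},{"hand":0.1,"slide":[12.3,25.6,0],"twist":0},{"hand":0.1,"slide":[12.6,35.2,0],"twist":0},{"hand":0.1,"slide":[10.8,44.7,0],"twist":0}]' 30| egrep 'ee_pos|force'; python3 f.py
```

```text
ee_pos: [0.4104, 0.271, 0.0858]
force: [-5.2, -4.5, 12.4]
grip_force: 33.1
th -2.378 r 0.0444  tang 0.35 rad 6.86
ee_pos: [0.4011, 0.3177, 0.0859]
force: [-1.2, 0.5, 7.5]
grip_force: 32.6
th 2.774 r 0.0444  tang 0.05 rad 1.30
```

```bash
python3 f.py; python3 -c "
from h import *
s=st();d=s['ee_pos'][:2]-np.array([.4425,.3017]);print(np.degrees(2.77-2.0944/2), crank(2.73,1.5))"
```

```text
th 2.774 r 0.0444  tang 0.05 rad 1.30
37.35 [0.4011 0.3177 0.0859] [3.140e+00 1.000e-03 3.122e+00] [-1.2  0.5  7.5] 0.017 32.6
98.70916894513823 [[-0.5, 1.1], [-1.0, 2.2], [-1.5, 3.3], [-2.1, 4.3], [-2.7, 5.4]]
```

```bash
python3 -m inch '[{"hand":0.1,"slide":[-0.3,0.7,0],"twist":0},{"hand":0.1,"slide":[-0.6,1.4,0],"twist":0},{"hand":0.1,"slide":[-1,2.1,0],"twist":0},{"hand":0.1,"slide":[-1.3,2.8,0],"twist":0},{"hand":0.1,"slide":[-1.7,3.5,0],"twist":0}]' | egrep 'ee_pos|force'; python3 f.py
python3 -m inch '[{"hand":0.1,"slide":[-0.4,0.7,0],"twist":0},{"hand":0.1,"slide":[-0.8,1.4,0],"twist":0},{"hand":0.1,"slide":[-1.2,2.1,0],"twist":0},{"hand":0.1,"slide":[-1.6,2.8,0],"twist":0},{"hand":0.1,"slide":[-2,3.5,0],"twist":0}]' | egrep 'ee_pos|force'; python3 f.py
```

```text
ee_pos: [0.4026, 0.3211, 0.0858]
force: [-6.5, 2.3, 10.6]
grip_force: 32.9
th 2.690 r 0.0444  tang -0.81 rad 6.84
ee_pos: [0.4044, 0.3246, 0.0858]
force: [-8.0, 2.9, 9.4]
grip_force: 32.9
th 2.600 r 0.0444  tang -1.64 rad 8.32
```

```bash
python3 -m inch '[{"hand":0.1,"slide":[1,0.6,-1],"twist":0},{"hand":0.1,"slide":[1.4,0.8,-2],"twist":0},{"hand":0.1,"slide":[0.9,1.5,-2],"twist":0},{"hand":0.1,"slide":[0.4,2.2,-2],"twist":0},{"hand":0.1,"slide":[0,2.9,-2],"twist":0}]' | egrep 'ee_pos|force'; python3 f.py
python3 -m inch '[{"hand":0.1,"slide":[-0.5,0.7,0],"twist":0},{"hand":0.1,"slide":[-1,1.4,0],"twist":0},{"hand":0.1,"slide":[-1.5,2.1,0],"twist":0},{"hand":0.1,"slide":[-2,2.8,0],"twist":0},{"hand":0.1,"slide":[-2.5,3.4,0],"twist":0}]' | egrep 'ee_pos|force'; python3 f.py
python3 - <<'E'
from h import *
im,C=grab('wrist');cv2.imwrite('pics/w10.png',im)
bb,m=blobs(im,(60,80,40),(95,255,255),200);y,_=blobs(im,(15,100,80),(35,255,255),40)
for a,c,s in bb+y:
    w=onz(C,c,.05)
    if .3<w[1]<.4 and w[0]<.42: print(a,w.round(4),c,s)
E
```

```text
ee_pos: [0.4055, 0.3268, 0.0862]
force: [4.8, -3.8, -4.5]
grip_force: 31.4
th 2.545 r 0.0447  tang -0.46 rad -6.13
ee_pos: [0.4079, 0.3302, 0.0862]
force: [2.7, -4.6, -3.8]
grip_force: 31.5
th 2.454 r 0.0448  tang -1.84 rad -5.01
1896 [0.3835 0.3495 0.05  ] [368.6 226.2] [343 201  53  52]
422 [0.3819 0.3358 0.05  ] [336.7 223.2] [328 203  18  42]
```

```bash
python3 -m inch '[{"hand":0.1,"slide":[-1,0.6,0],"twist":0},{"hand":0.1,"slide":[-2.2,1.6,0],"twist":0},{"hand":0.1,"slide":[-3.4,2.6,0],"twist":0},{"hand":0.1,"slide":[-4.7,3.5,0],"twist":0},{"hand":0.1,"slide":[-6,4.4,0],"twist":0}]' | egrep 'ee_pos|force'; python3 f.py
python3 -m inch '[{"hand":0.1,"slide":[-1.3,0.8,0],"twist":0},{"hand":0.1,"slide":[-2.7,1.5,0],"twist":0},{"hand":0.1,"slide":[-4.1,2.2,0],"twist":0},{"hand":0.1,"slide":[-5.6,2.8,0],"twist":0},{"hand":0.1,"slide":[-7.1,3.4,0],"twist":0}]' | egrep 'ee_pos|force'; python3 f.py
python3 -m inch '[{"hand":0.1,"slide":[-1.5,0.5,0],"twist":0},{"hand":0.1,"slide":[-3,1,0],"twist":0},{"hand":0.1,"slide":[-4.5,1.4,0],"twist":0},{"hand":0.1,"slide":[-6.1,1.8,0],"twist":0},{"hand":0.1,"slide":[-7.7,2.1,0],"twist":0}]' | egrep 'ee_pos|force'; python3 f.py
```

```text
ee_pos: [0.4132, 0.3355, 0.0863]
force: [-3.3, 2.2, -1.2]
grip_force: 31.7
th 2.285 r 0.0448  tang -1.10 rad 3.82
ee_pos: [0.4195, 0.3401, 0.0864]
force: [-6.5, 10.0, -1.1]
grip_force: 31.7
th 2.111 r 0.0448  tang -0.43 rad 11.92
ee_pos: [0.427, 0.3437, 0.0865]
force: [-9.3, 17.6, -3.1]
grip_force: 31.8
th 1.924 r 0.0448  tang -2.63 rad 19.69
```

Run:
```python
from h import *
from scipy.optimize import least_squares
P=np.array([(.4011,.3177),(.4026,.3211),(.4044,.3246),(.4055,.3268),(.4079,.3302),(.4132,.3355),(.4195,.3401),(.427,.3437),(.454,.257)])
r=least_squares(lambda c:np.hypot(*(P-c).T)-.046,[.442,.301]);print(r.x,(r.fun*1000).round(2))
c=r.x
F=[((-1.2,.5),0),((-6.5,2.3),1),((-8,2.9),2),((4.8,-3.8),3),((2.7,-4.6),4),((-3.3,2.2),5),((-6.5,10),6),((-9.3,17.6),7),((.9,-3.3),8)]
for f,i in F:
    d=P[i]-c;th=np.arctan2(d[1],d[0]);print(round(th,3),'tang',round(np.dot(f,[np.sin(th),-np.cos(th)]),2),'rad',round(np.dot(f,d)/.046,2))
s=readout.sense();d=s['ee_pos'][:2]-c;th=np.arctan2(d[1],d[0]);print(crank(th,3))
print(crank(th-np.radians(15),3));print(crank(th-np.radians(30),3))
```

```text
[0.4441212  0.30148182] [-0.02 -0.08 -0.04  0.18  0.22 -0.03 -0.2  -0.44 -0.43]
2.781 tang 0.04 rad 1.3
2.7 tang -0.7 rad 6.85
2.615 tang -1.52 rad 8.37
2.561 tang -0.55 rad -6.12
2.471 tang -1.93 rad -5.0
2.309 tang -0.96 rad 3.85
2.138 tang -0.1 rad 11.87
1.956 tang -2.0 rad 19.61
-1.352 tang -0.16 rad 3.38
[[-2.2, 0.9], [-4.5, 1.7], [-6.8, 2.3], [-9.2, 2.9], [-11.6, 3.3]]
[[-2.4, 0.3], [-4.8, 0.4], [-7.2, 0.5], [-9.6, 0.4], [-12.0, 0.2]]
[[-2.4, -0.3], [-4.7, -0.8], [-7.1, -1.4], [-9.4, -2.1], [-11.6, -3.0]]
```

```bash
sed -i 's/^c=.*/c=np.array([.4441,.3015])/' f.py
python3 -m inch '[{"hand":0.1,"slide":[-1.6,2.2,0],"twist":0},{"hand":0.1,"slide":[-3.9,3.4,0],"twist":0},{"hand":0.1,"slide":[-6.2,4.0,0],"twist":0},{"hand":0.1,"slide":[-8.6,4.6,0],"twist":0},{"hand":0.1,"slide":[-11,5,0],"twist":0}]' | egrep 'ee_pos|force'; python3 f.py
python3 -m inch '[{"hand":0.1,"slide":[-2.4,0.3,0],"twist":0},{"hand":0.1,"slide":[-4.8,0.4,0],"twist":0},{"hand":0.1,"slide":[-7.2,0.5,0],"twist":0},{"hand":0.1,"slide":[-9.6,0.4,0],"twist":0},{"hand":0.1,"slide":[-12,0.2,0],"twist":0}]' | egrep 'ee_pos|force'; python3 f.py
python3 - <<'E'
from h import *
im,C=grab('wrist')
bb,m=blobs(im,(60,80,40),(95,255,255),200);y,_=blobs(im,(15,100,80),(35,255,255),40)
for a,c,s in bb+y:
    w=onz(C,c,.05)
    if .3<w[1]<.4 and w[0]<.42: print(a,w.round(4),c,s)
E
```

```text
ee_pos: [0.4396, 0.3473, 0.0864]
force: [-1.6, 10.0, -4.4]
grip_force: 31.6
th 1.669 r 0.0460  tang -0.62 rad 10.09
ee_pos: [0.4522, 0.3469, 0.0865]
force: [-0.8, 8.3, -5.3]
grip_force: 31.5
th 1.395 r 0.0461  tang -2.27 rad 8.04
2231 [0.3835 0.35   0.05  ] [328.7 120.6] [301  91  55  59]
458 [0.3809 0.3386 0.05  ] [300.5 114.6] [292  93  18  44]
```

```bash
python3 -c "
from h import *
for i in range(5): print(crank(1.38-np.radians(25)*i,5))"
```

```text
[[-3.9, -0.9], [-7.8, -2.0], [-11.5, -3.6], [-15.0, -5.4], [-18.4, -7.5]]
[[-3.2, -2.4], [-6.2, -5.1], [-8.9, -8.1], [-11.3, -11.2], [-13.5, -14.6]]
[[-1.9, -3.6], [-3.4, -7.3], [-4.6, -11.1], [-5.5, -15.0], [-6.1, -19.0]]
[[-0.2, -4.0], [-0.0, -8.0], [0.5, -12.0], [1.3, -15.9], [2.5, -19.8]]
[[1.5, -3.7], [3.4, -7.3], [5.5, -10.7], [7.9, -13.9], [10.6, -16.8]]
```

```bash
python3 -m inch '[{"hand":0.1,"slide":[-3.9,-0.3,0],"twist":0},{"hand":0.1,"slide":[-7.9,-1.3,0],"twist":0},{"hand":0.1,"slide":[-11.7,-2.9,0],"twist":0},{"hand":0.1,"slide":[-15.2,-4.7,0],"twist":0},{"hand":0.1,"slide":[-18.7,-6.8,0],"twist":0}]' | egrep 'ee_pos|force'; python3 f.py
python3 -m inch '[{"hand":0.1,"slide":[-3.2,-2.4,0],"twist":0},{"hand":0.1,"slide":[-6.2,-5.1,0],"twist":0},{"hand":0.1,"slide":[-8.9,-8.1,0],"twist":0},{"hand":0.1,"slide":[-11.3,-11.2,0],"twist":0},{"hand":0.1,"slide":[-13.5,-14.6,0],"twist":0}]' | egrep 'ee_pos|force'; python3 f.py
python3 -m inch '[{"hand":0.1,"slide":[-1.9,-3.6,0],"twist":0},{"hand":0.1,"slide":[-3.4,-7.3,0],"twist":0},{"hand":0.1,"slide":[-4.6,-11.1,0],"twist":0},{"hand":0.1,"slide":[-5.5,-15,0],"twist":0},{"hand":0.1,"slide":[-6.1,-19,0],"twist":0}]' | egrep 'ee_pos|force'; python3 f.py
python3 - <<'E'
from h import *
im,C=grab('wrist')
bb,m=blobs(im,(60,80,40),(95,255,255),200);y,_=blobs(im,(15,100,80),(35,255,255),40)
for a,c,s in bb+y:
    w=onz(C,c,.05)
    if .3<w[1]<.4 and w[0]<.42: print(a,w.round(4),c,s)
E
```

```text
ee_pos: [0.4713, 0.3389, 0.0864]
force: [1.3, 4.2, -5.6]
grip_force: 31.5
th 0.942 r 0.0463  tang -1.38 rad 4.15
ee_pos: [0.4848, 0.3232, 0.0865]
force: [4.3, 2.1, -6.1]
grip_force: 31.4
th 0.489 r 0.0462  tang 0.20 rad 4.79
ee_pos: [0.4901, 0.3034, 0.0865]
force: [4.3, -0.4, -4.5]
grip_force: 31.5
th 0.041 r 0.0461  tang 0.55 rad 4.27
109 [0.3841 0.3421 0.05  ] [419.3  21.6] [415   0  11  37]
```

```bash
python3 -m inch '[{"hand":0.1,"slide":[-0.2,-4,0],"twist":0},{"hand":0.1,"slide":[0,-8,0],"twist":0},{"hand":0.1,"slide":[0.5,-12,0],"twist":0},{"hand":0.1,"slide":[1.3,-15.9,0],"twist":0},{"hand":0.1,"slide":[2.5,-19.8,0],"twist":0}]' | egrep 'ee_pos|force'; python3 f.py
python3 -m inch '[{"hand":0.1,"slide":[0.3,-0.8,0],"twist":0},{"hand":0.1,"slide":[0.6,-1.6,0],"twist":0},{"hand":0.1,"slide":[1,-2.4,0],"twist":0},{"hand":0.1,"slide":[1.4,-3.2,0],"twist":0},{"hand":0.1,"slide":[1.8,-4,0],"twist":0}]' | egrep 'ee_pos|force'; python3 f.py
```

```text
ee_pos: [0.4863, 0.2835, 0.0864]
force: [3.2, -1.3, -3.4]
grip_force: 31.6
th -0.404 r 0.0459  tang -0.10 rad 3.47
ee_pos: [0.4844, 0.2798, 0.0864]
force: [4.6, -2.7, -3.6]
grip_force: 31.7
th -0.494 r 0.0458  tang 0.24 rad 5.35
```

```bash
python3 -m inch '[{"hand":0.5,"slide":[-0.6,0.3,0],"twist":0},{"hand":0.5,"slide":[-0.6,0.3,0],"twist":0},{"hand":0.5,"slide":[-0.6,0.3,0],"twist":0},{"hand":0.5,"slide":[-0.6,0.3,-20],"twist":0},{"hand":0.5,"slide":[-0.6,0.3,-60],"twist":0}]' | egrep 'ee_pos|force'
python3 -m inch '[{"hand":0.5,"slide":[10,0,-45],"twist":0},{"hand":0.5,"slide":[20,0,-90],"twist":0},{"hand":0.5,"slide":[30,0,-130],"twist":0},{"hand":0.5,"slide":[30,0,-130],"twist":0},{"hand":0.5,"slide":[30,0,-130],"twist":0}]' | egrep 'ee_pos|force|time'
python3 - <<'E'
from h import *
im,C=grab('wrist','w11')
bb,m=blobs(im,(60,80,40),(95,255,255),100);y,my=blobs(im,(15,100,80),(35,255,255),30)
for mk,l in((m,bb),(my,y)):
  for a,c,s in l:
    w=onz(C,c,.05)
    if .3<w[1]<.4 and w[0]<.42:
      pts=(np.argwhere(mk[s[1]:s[1]+s[3],s[0]:s[0]+s[2]])[:,::-1]+s[:2]).astype(np.float32)
      print(a,w.round(4),[onz(C,p,.05)[:2].round(4).tolist() for p in cv2.boxPoints(cv2.minAreaRect(pts))])
b,_=blobs(im,(0,150,90),(5,255,255),60)
for a,c,s in b: print('red',a,c,onz(C,c,.1).round(3))
im,C=grab('top');b,m=blobs(im,(5,150,120),(18,255,255),60)
for a,c,s in b:
    if c[0]<450: print('strip',c,onz(C,c,.08),s, proj(C,tray(-29,0,81.5)))
E
```

```text
ee_pos: [0.4827, 0.2797, 0.1442]
force: [0.4, 0.5, -0.1]
grip_force: 0.0
time_s: 45.5
ee_pos: [0.4547, 0.2812, 0.2772]
force: [0.3, -0.0, -1.4]
grip_force: 0.0
256 [0.3845 0.3535 0.05  ] [[0.3916, 0.3397], [0.3718, 0.3439], [0.3754, 0.3603], [0.3953, 0.3563]]
124 [0.3823 0.3457 0.05  ] [[0.3901, 0.3411], [0.3735, 0.3447], [0.3747, 0.35], [0.3914, 0.3464]]
red 686 [368.   87.7] [0.363 0.315 0.1  ]
red 514 [322.2 243.3] [0.481 0.279 0.1  ]
```

```bash
python3 -c "
from cell import workorder
print(workorder.sign_off())"
```

```text
the job is handed in; nothing more can be done
None
```

I handed the job in at about 46 s robot time; there was one card, blue, and sign-off returned no verdict. The card is in bay 2 with both levers at their stops, and the cover was lowered under about 3 N and pressed shut. The crank was turned until the resistance fell to about zero (only about 2 N showed before the drop); its pointer is inside the green mark, about 1.4 rad past the near edge.

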